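# Pull down the cabinet hatch with the hook pole

### The job

Take the short hook pole out of the grey clamp organizer in the open drawer, hook the ring on top of the cabinet's hatch with it and pull the hatch down until it is past its spring catch and stays down by itself; do not haul on the ring with more than about 20 N once it meets the stop. Then unhook and lay the pole back in the two forks of the organizer as it lay before. Work the cabinet and hatch only with the pole, not with the gripper, and leave the bowl, cup and spoons in the drawer where they are.

Things in the scene. Friction and masses are not known exactly. Their poses are not given: they have to be found in the camera images.
- cabinet: Fixed white MDF cabinet, 400 mm wide, 240 deep, 265 high, open drawer below, hatch above. Origin: middle of the front face's lower edge, on the worktop; x into the cabinet, y along the front, z up. Steel bracket with the spring catch on the front, beside the hatch at y = -110 to -150 mm, 130 mm deep, z 115 to 275 mm.
- hatch (a joint): Hatch angle, rad: 0 upright, grows as its top swings out (cabinet -x) and down. Spring pulls it shut, 1 to 4 N at the ring. The catch's place differs and is not reported: from somewhere in 0.5 to 1.1 rad on, the pull at the ring rises to 6 to 10 N, then drops as it snaps past; 10 to 20 mm of ring travel later comes a rigid stop. Past the catch it stays down; short of it, it swings shut.
- ring (a point): Centre of the wire at the top of the steel ring standing on the middle of the hatch's upper edge, in the hatch's plane. Inside diameter 36 mm, wire 5 mm. Lies 176.5 mm from the hinge line and moves with the hatch; z points away from the hinge, x as the cabinet's when closed. Hole centre 20.5 mm towards the hinge. Free air behind the ring.
- pole: Loose hook pole, about 120 g: square wooden handle 18 x 18 mm (x = -60 to 40 mm), then a steel rod 8 mm thick to x = 125 mm, where a straight 7 mm thick finger goes down (-z), its round end 30 mm below the rod's axis. Origin on the axis at the grip point, x towards the hook, z up as it lies.
- hook (a point): Inner corner of the pole's hook, where the middle of the ring's wire sits when hooked: 119 mm along x and 6.5 mm below the pole's origin, axes as the pole's.
- organizer: Grey clamp organizer fixed in the drawer: strip with two forks open at the top, in which the pole lies. Origin under it, x along the pole to its hook. The lying pole's origin is at (0, 0, 53) mm, same axes. Forks 10 mm thick, tops at 64 mm: rear x = -45, slot 24 wide, floor 44; front x = 70, slot 16 wide, floor 49 mm.
- drawer: White drawer, fixed, pulled 400 mm out of the cabinet: 370 mm wide, inner floor 12 mm above the worktop, side walls up to 79 mm, front panel up to 99 mm above the worktop. Origin: centre of its underside; axes as the cabinet's.
- bowl: Blue plastic bowl with suction base, 106 mm wide, 54 mm high, loose; origin under its centre. Bystander.
- cup: Orange flip-top sippy cup, 66 mm wide, 95 mm high, loose; origin under its centre. Bystander.
- wooden_spoon: Wooden spoon 178 mm long, 46 mm wide at the bowl, 10 mm thick, lying, loose; origin where the handle meets the bowl, x towards the bowl. Bystander.
- spoon0: Short stainless spoon 108 mm long, 28 mm wide at the bowl, 6 mm thick, lying, loose; origin where the handle meets the bowl, x towards the bowl. Bystander.
- spoon1: Short stainless spoon 108 mm long, 28 mm wide at the bowl, 6 mm thick, lying, loose; origin where the handle meets the bowl, x towards the bowl. Bystander.
- spoon2: Short stainless spoon 108 mm long, 28 mm wide at the bowl, 6 mm thick, lying, loose; origin where the handle meets the bowl, x towards the bowl. Bystander.
- hinge (a point): Middle of the hatch's hinge line, fixed at (-6, 0, 125) mm of the cabinet frame, axes as the cabinet's; the line runs along y. The hatch is a white panel 220 mm wide, 132 mm high and 12 mm thick standing on this line when closed.
Not all that is in view belongs to the job. Several things have the shape of the pole; the one meant has the colours described above.

How it is judged:
By the outcome, as a careful person would: the job done as asked, in the order asked, and still so for the second after the job is handed in, with the robot touching nothing.
It also fails if it takes over 70 s, if anything falls off the work surface, if the arm or the gripper's body presses on something with over 40 N, if the wrist force passes 120 N, or if a joint passes its speed limit or range.

### The arm

A 6-joint arm with a two-finger parallel gripper is mounted at the origin on the work surface. World frame = base frame: x ahead of the robot, y to its left, z up, the work surface at z = 0. Lengths are in mm, angles in rad, forces in N, time in s.
With the tool pointing down it reaches from about 300 to 750 mm from the base axis. Payload 8.5 kg.
Tool frame: the origin (TCP) lies at the very end of the fingers, on their centre line; the grasp point (between the pads) lies 19 mm behind it (bot.grip_depth is the distance from the TCP to the grasp point, in mm); z points along the fingers, y is the direction in which the jaws open and shut (so a half turn about z gives the same grasp; the last joint's range is limited). The gripper opens to 88 mm and grips with 3 to 60 N. Pads are 18 mm wide; open, the fingers measure 123 mm over their backs; the gripper's body (75 mm by 187 mm) begins 45 mm behind the grasp point.
Start: joints at [-1.442, 0.381, 1.297, -0, 1.464, -0.215], TCP at [185.38, -517.798, 238.748] pointing down, gripper open.
Joint ranges: [-3.11, 3.11], [-0.89, 2.33], [0.22, 2.48], [-1.42, 4.56], [0.17, 2.85], [-2.88, 2.88]. Speed limits (rad/s): [2.39, 2.39, 3.14, 3.14, 3.14, 3.14].

### API

Orientations are given as a 3x3 rotation matrix whose columns are the frame's x, y, z axes.
In Python, from cell import bot gives the robot as it stands.
- The arm moves only by the shell command python3 -m crank 'ROWS' [OPENING] [FORCE]. ROWS is JSON, a list that holds one entry, the list of rows, each a list of 6 numbers: the shift along the tool's x, y, z scaled (see below), then the turn, a rotation vector about the tool's x, y, z scaled (see below). A call has 1 to 20 rows; each row shifts and turns the commanded pose from where the row before left it, along the tool's axes as they then stand; what a row does not reach is not made up. The controller multiplies each number of a shift by 200 mm and each number of a turn by 180 degrees. A row lasts 1/12 s, in which the tool goes at most 41.7 mm and 7.16 degrees, less where a joint would pass 70% of its speed; a pose out of reach is approached as far as the arm can. A call with a number of a shift or a turn outside -1 to 1 is refused whole. A call with a gripper value outside its range is refused whole. OPENING is the opening, from 0 (shut) to 1 (fully open), set as the call begins (- or left out, the last holds). The fingers move at their own pace and stop on an object; FORCE is the grip in N (left out, the last holds). Time passes only in rows, so rows that do not move let the fingers close. It gives the time, the measured TCP pose, the force and the opening at its end, in the units of the state.
- bot.sense(): the state, without advancing time (a new reading comes with each control period).
- bot.capture(name): name is "scene" or "top" or "wrist"; returns a dict with "img" (420x560x3 uint8, red, green, blue), "mtx" (3x3 intrinsics, pixels), "extrinsics" (4x4, takes a point from camera to world coordinates); the wrist camera has in their place "tool_from_camera" (4x4, takes a point from camera to tool coordinates, whose origin is the TCP and whose axes are the flange's). Camera axes: x right, y down, z forward; pixel columns grow to the right and rows downward; lengths in mm; the calibration is good to about 2 mm. A picture is of the moment at which its call begins: read the wrist's pose just before it. There is no depth.
- bot.close_job(): hands the job in, once; it reports no verdict.
The state is a dict: "clock": time; "q": joint angles; "qd": joint speeds; "joint_torque": joint torques, N m; "position": TCP position; "eef_rot": TCP orientation; "wrist_force": force on the tool from outside, world axes, zero at the start; "wrist_torque": the same for the moment, N m; "width": opening from 0.0 (shut) to 1.0 (fully open).
Only numpy, scipy, OpenCV 4.12 (cv2) and the standard library are available. Lean on these libraries where they do the work, as an engineer would, in place of code of your own. Each camera call takes 0.05 s, during which the arm holds its last target.

## Working session

There is one attempt and no reset: what is moved stays moved. The work goes in short steps, Python scripts to look and compute and a shell command to move; the robot and the scene stay as the last step left them, time stands still between calls to the robot, and variables do not carry over. Pictures are saved under pics/ and viewed, and the job is handed in when it is done.

```bash
ls; mkdir -p pics; python3 - <<'E'
from cell import bot
import cv2
s=bot.sense()
print(s)
for n in ["scene","top","wrist"]:
    c=bot.capture(n); cv2.imwrite(f"pics/{n}0.png",c["img"][:,:,::-1]); print(n,c["mtx"].tolist(), (c.get("extrinsics") if "extrinsics" in c else c["tool_from_camera"]).round(4).tolist() if hasattr(c.get("extrinsics",c.get("tool_from_camera")),'round') else c.get("extrinsics",c.get("tool_from_camera")))
E
```

```text
pics
{'clock': 0.0, 'q': array([-1.44227198e+00,  3.81200512e-01,  1.29824724e+00, -1.76566885e-05,
        1.46359505e+00, -2.15298114e-01]), 'qd': array([-0.00039134,  0.00016009, -0.00070969,  0.00059026, -0.00028003,
       -0.00067921]), 'joint_torque': array([-2.93622696e-03, -4.37929273e+01, -2.24552965e+01,  7.12040160e-02,
        3.53617966e-02, -9.05008983e-05]), 'position': array([ 185.35676782, -517.53093038,  238.13990436]), 'eef_rot': array([[ 9.41472427e-01,  3.37089940e-01, -2.03277824e-04],
       [ 3.37089874e-01, -9.41471378e-01,  1.43594232e-03],
       [ 2.92661456e-04, -1.42042299e-03, -9.99998948e-01]]), 'wrist_force': array([ 0.92680277, -0.71888912,  0.27371462]), 'wrist_torque': array([-0.0001065, -0.0332088, -0.0153451]), 'width': 0.9990742244806126}
scene [[435.82509118938555, 0.0, 279.4402338839891], [0.0, 435.82509118938555, 210.64495164885219], [0.0, 0.0, 1.0]] [[-0.3017, 0.606, -0.736, 1380.9142], [0.9533, 0.1803, -0.2424, 299.9996], [-0.0142, -0.7748, -0.632, 959.2239], [0.0, 0.0, 0.0, 1.0]]
top [[408.94317765296586, 0.0, 278.22504896178924], [0.0, 408.94317765296586, 210.43062036206658], [0.0, 0.0, 1.0]] [[-0.0021, -0.988, 0.1542, 328.7519], [-0.9996, -0.002, -0.0266, 32.3622], [0.0266, -0.1542, -0.9877, 1285.549], [0.0, 0.0, 0.0, 1.0]]
wrist [[321.6844654975987, 0.0, 278.22669437339545], [0.0, 321.6844654975987, 211.49715126480052], [0.0, 0.0, 1.0]] [[-0.0002, -0.9634, -0.2679, 69.6354], [1.0, -0.0003, 0.0001, -1.0626], [-0.0002, -0.2679, 0.9634, -146.9945], [0.0, 0.0, 0.0, 1.0]]
```

View pics/scene0.png

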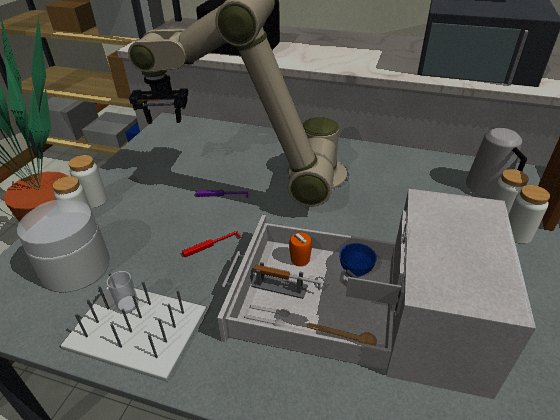

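View pics/top0.png

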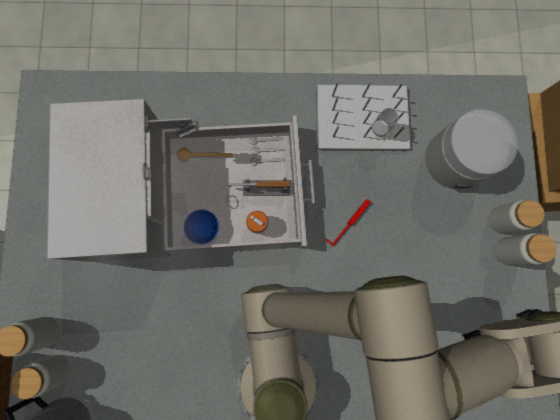

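View pics/wrist0.png

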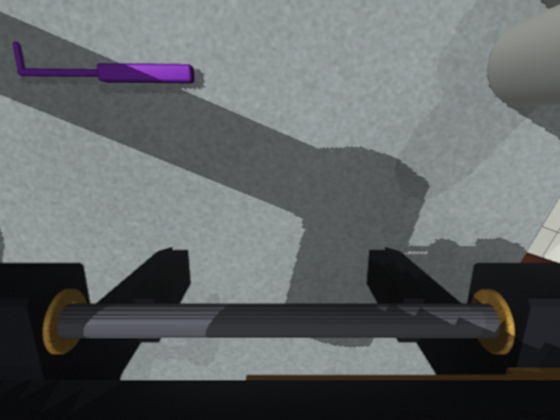

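The scene shows three pole-shaped things: a purple one (scene px 220,193), a red one (scene 210,245 / top 350,222), and one with a wood-brown handle and steel rod lying in the grey organizer in the drawer (scene 270,270 / top 265,183). The last one matches the description. I'll confirm it with enlarged crops.

```bash
python3 - <<'E'
import cv2
a=cv2.imread("pics/scene0.png");b=cv2.imread("pics/top0.png")
cv2.imwrite("pics/scene0c.png",cv2.resize(a[185:385,210:410],None,fx=3,fy=3,interpolation=cv2.INTER_CUBIC))
cv2.imwrite("pics/top0c.png",cv2.resize(b[110:260,130:320],None,fx=4,fy=4,interpolation=cv2.INTER_CUBIC))
E
```

```text
(no output)
```

View pics/scene0c.png

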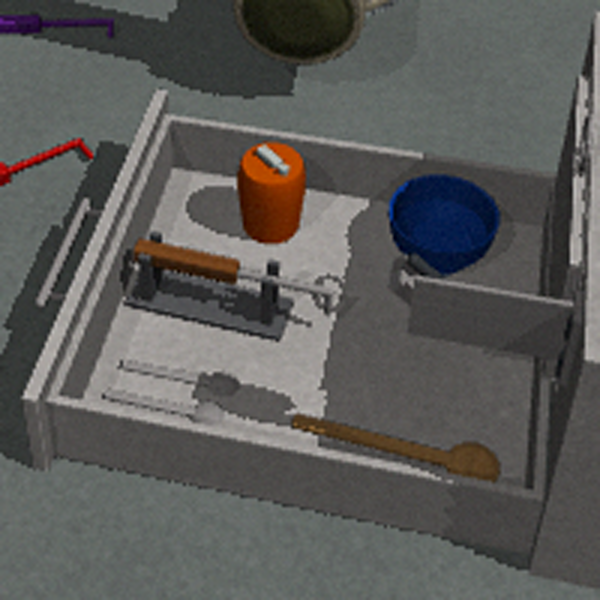

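View pics/top0c.png

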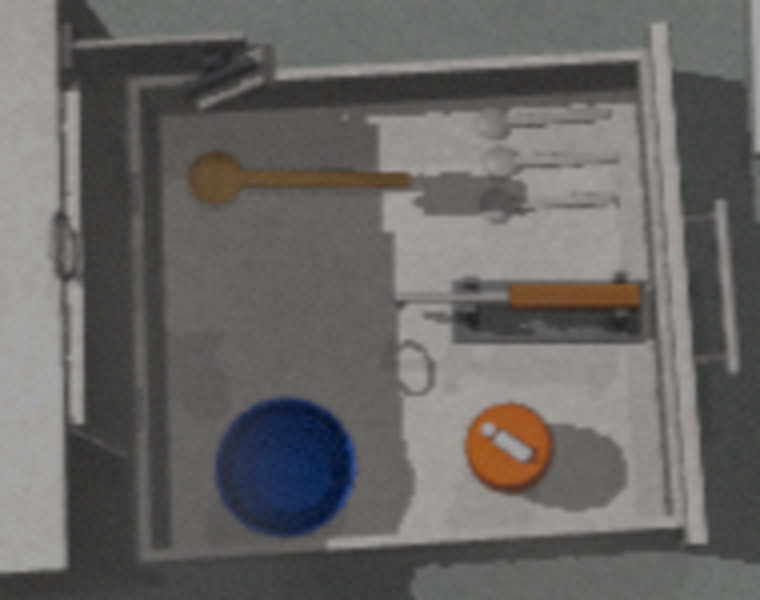

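The crops confirm it: the brown wooden handle with the steel rod lies in the two grey forks (top px ≈ (274,184)), with the hook towards the cabinet. The ring stands at top px ≈ (146,172). The loop at (233,202) is only the ring's shadow. Next I'll triangulate the handle and ring between the two views.

```bash
cat > h.py <<'E'
import numpy as np, cv2
from cell import bot
np.set_printoptions(precision=3,suppress=True)
def cam(n,s=None):
    s=bot.sense() if s is None else s
    c=bot.capture(n)
    K=np.array(c["mtx"])
    if n=="wrist":
        T=np.eye(4);T[:3,:3]=s["eef_rot"];T[:3,3]=s["position"]
        E=T@np.array(c["tool_from_camera"])
    else: E=np.array(c["extrinsics"])
    return dict(img=np.ascontiguousarray(c["img"][:,:,::-1]),K=K,E=E)
def ray(c,p):
    d=np.linalg.inv(c["K"])@np.array([p[0],p[1],1.]); d=c["E"][:3,:3]@d
    return c["E"][:3,3],d/np.linalg.norm(d)
def onplane(c,p,z):
    o,d=ray(c,p); return o+d*(z-o[2])/d[2]
def tri(obs):
    A=np.zeros((3,3));b=np.zeros(3)
    R=[ray(c,p) for c,p in obs]
    for o,d in R:
        P=np.eye(3)-np.outer(d,d);A+=P;b+=P@o
    x=np.linalg.solve(A,b)
    return x,[float(np.linalg.norm((np.eye(3)-np.outer(d,d))@(x-o))) for o,d in R]
def proj(c,X):
    M=np.linalg.inv(c["E"]);q=M[:3,:3]@np.asarray(X,float)+M[:3,3];u=c["K"]@q;return u[:2]/u[2]
def save(c,name,roi=None,f=1):
    im=c["img"]
    if roi: x,y,w,h=roi;im=im[y:y+h,x:x+w]
    cv2.imwrite("pics/"+name,cv2.resize(im,None,fx=f,fy=f,interpolation=cv2.INTER_CUBIC))
def hsvmask(im,lo,hi): return cv2.inRange(cv2.cvtColor(im,cv2.COLOR_BGR2HSV),lo,hi)
def comps(m,amin=15):
    n,l,st,ce=cv2.connectedComponentsWithStats(m)
    return [(i,st[i].tolist(),ce[i]) for i in range(1,n) if st[i][4]>=amin],l
E
python3 - <<'E'
from h import *
t=cam("top");s=cam("scene")
for n,c in (("t",t),("s",s)):
    m=hsvmask(c["img"],(5,120,60),(20,255,230))
    cs,l=comps(m)
    for i,st,ce in cs:
        r=cv2.minAreaRect(np.argwhere(l==i)[:,::-1].astype(np.float32)); 
        print(n,st,ce,r, c["img"][int(ce[1]),int(ce[0])])
# rough landmarks (top), px in crop/4+offset
def T(x,y): return (130+x/4,110+y/4)
for nm,p,z in [("handle c",T(575,295),74),("rod tip",T(397,297),65),("ring",T(66,245),301),("cab top front L",T(62,5),265),("cab front near",T(62,565),265),
 ("drawer front far top",T(660,30),99),("drawer front near top",T(695,540),99)]:
    print(nm,p,onplane(t,p,z))
E
```

```text
t [529, 82, 31, 122, 2715] [547.285 139.183] ((544.0, 142.5), (121.0, 30.0), 90.0) [29 55 75]
t [179, 149, 53, 11, 157] [200.599 154.102] ((204.76385498046875, 156.26705932617188), (51.9273681640625, 9.946184158325195), 5.946863651275635) [ 51  80 104]
t [258, 181, 32, 6, 191] [273.419 183.487] ((273.5, 183.5), (5.0, 31.0), 90.0) [ 42  75 114]
t [516, 201, 29, 26, 586] [529.823 213.271] ((530.0, 213.5), (25.0, 28.0), 90.0) [ 78 122 159]
t [247, 211, 21, 22, 297] [256.862 221.515] ((257.0, 221.5), (21.0, 20.0), 90.0) [154 154 156]
t [527, 235, 29, 27, 604] [540.873 247.806] ((541.0, 248.0), (28.0, 26.0), 0.0) [ 74 123 158]
t [0, 326, 26, 31, 674] [ 11.484 340.61 ] ((12.5, 341.0), (30.0, 25.0), 90.0) [ 79 127 163]
t [10, 367, 32, 33, 744] [ 26.302 382.894] ((26.250003814697266, 382.7500305175781), (28.284271240234375, 31.819805145263672), 45.0) [ 77 127 162]
s [3, 0, 101, 39, 1661] [52.739 19.615] ((52.51082992553711, 19.460983276367188), (38.10377502441406, 99.25418090820312), 87.0643310546875) [25 46 65]
s [66, 36, 10, 4, 21] [70.905 37.524] ((70.5, 37.5), (3.0, 9.0), 90.0) [39 64 77
[... 2637 characters left out ...]
255, 265, 35, 15, 179] [272.101 270.318] ((272.02490234375, 270.3203430175781), (35.077144622802734, 7.63584041595459), 17.354022979736328) [ 28  64 115]
s [307, 323, 69, 23, 394] [347.472 334.289] ((341.2115173339844, 332.9422912597656), (70.20958709716797, 10.78638744354248), 11.309932708740234) [35 67 90]
handle c (273.75, 183.75) [599.636  13.06   74.   ]
rod tip (229.25, 184.25) [599.576 148.314  65.   ]
ring (146.5, 171.25) [579.043 328.819 301.   ]
cab top front L (145.5, 111.25) [748.581 349.799 265.   ]
cab front near (145.5, 251.25) [385.475 332.551 265.   ]
drawer front far top (295.0, 117.5) [800.851 -51.435  99.   ]
drawer front near top (303.75, 245.0) [412.49  -73.593  99.   ]
```

```bash
python3 -m crank '[[[0.141,-0.093,-0.0225,0,0,0],[0.141,-0.093,-0.0225,0,0,0],[0.141,-0.093,-0.0225,0,0,0],[0.141,-0.093,-0.0225,0,0,0],[0.141,-0.093,-0.0225,0,0,0],[0.141,-0.093,-0.0225,0,0,0],[0.141,-0.093,-0.0225,0,0,0],[0.141,-0.093,-0.0225,0,0,0],[0.141,-0.093,-0.0225,0,0,0],[0.141,-0.093,-0.0225,0,0,0],[0.141,-0.093,-0.0225,0,0,0],[0.141,-0.093,-0.0225,0,0,0],[0.141,-0.093,-0.0225,0,0,0],[0.141,-0.093,-0.0225,0,0,0],[0.141,-0.093,-0.0225,0,0,0],[0.141,-0.093,-0.0225,0,0,0],[0.141,-0.093,-0.0225,0,0,0],[0.141,-0.093,-0.0225,0,0,0],[0.141,-0.093,-0.0225,0,0,0],[0.141,-0.093,-0.0225,0,0,0]]]'
python3 -m crank '[[[0,0,0,0,0,-0.0325],[0,0,0,0,0,-0.0325],[0,0,0,0,0,-0.0325],[0,0,0,0,0,-0.0325],[0,0,0,0,0,-0.0325],[0,0,0,0,0,-0.0325],[0,0,0,0,0,-0.0325],[0,0,0,0,0,-0.0325],[0,0,0,0,0,-0.0325],[0,0,0,0,0,-0.0325],[0,0,0,0,0,-0.0325],[0,0,0,0,0,-0.0325],[0,0,0,0,0,0],[0,0,0,0,0,0]]]'
python3 - <<'E'
from h import *
s=bot.sense();print(s["clock"],s["q"],s["position"],s["eef_rot"])
for n in("wrist","top"):
    c=cam(n);save(c,n+"1.png");np.save(n+"1.npy",c,allow_pickle=True)
E
```

```text
clock: 1.92
position: [591.7, 24.2, 328.9]
eef_rot: [[0.941, 0.337, -0.0], [0.337, -0.941, -0.0], [-0.0, -0.0, -1.0]]
wrist_force: [0.2, -0.3, -0.6]
width: 1.0
clock: 3.08
position: [591.0, 22.5, 328.6]
eef_rot: [[0.005, 1.0, -0.0], [1.0, -0.005, 0.0], [0.0, -0.0, -1.0]]
wrist_force: [0.3, -0.7, -0.9]
width: 1.002
3.0833 [-0.162  0.415  0.988 -0.     1.739 -0.157] [590.969  22.511 328.639] [[ 0.005  1.    -0.   ]
 [ 1.    -0.005  0.   ]
 [ 0.    -0.    -1.   ]]
```

View pics/wrist1.png

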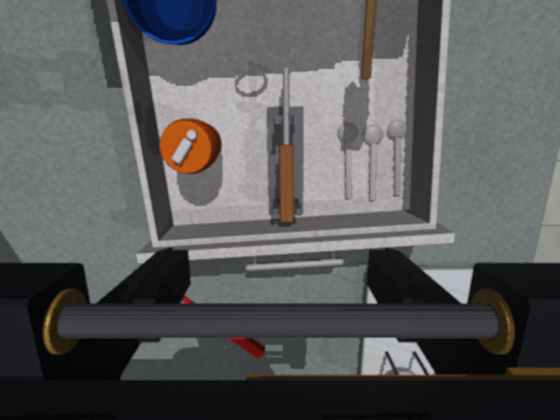

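View pics/top1.png

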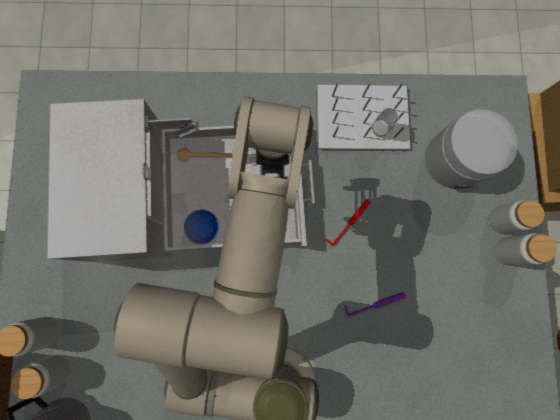

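The drawer is seen from above, with the pole's handle from px (287,222) to (286,146) and the hook tip at about (286,68). Next is a second viewpoint that sees both the pole and the ring.

```bash
python3 -m crank '[[[0.131,0,-0.109,0,0,0],[0.131,0,-0.109,0,0,0],[0.131,0,-0.109,0,0,0],[0.131,0,-0.109,0,0,0],[0.131,0,-0.109,0,0,0],[0.131,0,-0.109,0,0,0],[0,0,0,0,0,0],[0,0,0,0,0,0]]]'
python3 - <<'E'
from h import *
s=bot.sense();print(s["clock"],s["q"],s["position"])
for n in("wrist","scene"):
    c=cam(n);save(c,n+"2.png");np.save(n+"2.npy",c,allow_pickle=True)
E
```

```text
clock: 3.85
position: [591.4, 180.8, 460.0]
eef_rot: [[0.001, 1.0, 0.002], [1.0, -0.001, 0.0], [0.0, 0.002, -1.0]]
wrist_force: [-0.8, -0.7, -0.9]
width: 1.0
3.85 [ 0.106  0.5    0.483 -0.     2.156  0.107] [591.362 180.776 459.993]
```

View pics/wrist2.png

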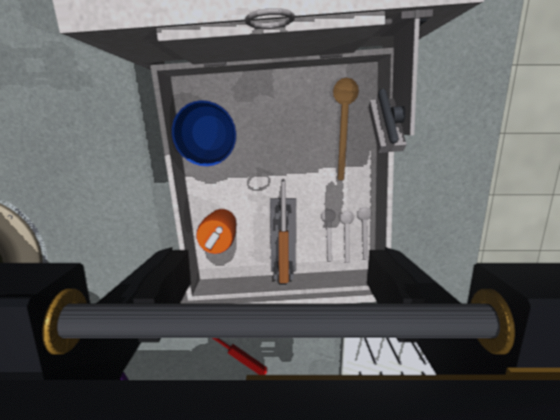

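View pics/scene2.png

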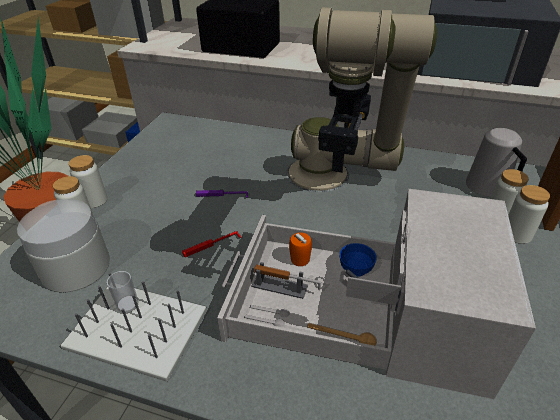

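Wrist view 2 shows the ring at about (270,18) above the hatch, the handle from (283,232) to (284,283), and the hook tip at (283,182). I'll zoom in for exact pixels.

```bash
python3 - <<'E'
from h import *
L=lambda n:np.load(n+".npy",allow_pickle=True).item()
a=L("wrist1");b=L("wrist2");sc=L("scene2");t=L("top1")
for n,c in(("w1",a),("w2",b)):
    m=hsvmask(c["img"],(5,110,40),(22,255,230))
    cs,l=comps(m,100)
    for i,st,ce in cs:
        pts=np.argwhere(l==i)[:,::-1].astype(np.float32)
        print(n,st,ce,cv2.boxPoints(cv2.minAreaRect(pts)).round(1).tolist())
save(a,"z1.png",(240,55,90,180),3.3)
save(b,"z2.png",(235,0,70,40),8)
save(b,"z3.png",(250,165,70,130),4.5)
save(sc,"z4.png",(385,185,60,120),5)
E
```

```text
w1 [362, 0, 14, 79, 654] [368.281  37.443] [[360.8999938964844, 77.69999694824219], [366.5, -0.6000000238418579], [375.29998779296875, 0.0], [369.70001220703125, 78.30000305175781]]
w1 [159, 119, 62, 55, 2241] [189.962 145.182] [[149.8000030517578, 155.1999969482422], [177.3000030517578, 106.9000015258789], [228.0, 135.8000030517578], [200.39999389648438, 184.10000610351562]]
w1 [279, 145, 15, 77, 1004] [286.073 183.086] [[279.0, 145.0], [293.0, 145.0], [293.0, 221.0], [279.0, 221.0]]
w1 [42, 289, 31, 66, 590] [ 52.124 322.02 ] [[38.79999923706055, 351.8999938964844], [48.400001525878906, 285.70001220703125], [72.0999984741211, 289.20001220703125], [62.5, 355.3999938964844]]
w1 [472, 290, 43, 64, 1210] [498.132 322.426] [[470.1000061035156, 292.1000061035156], [506.5, 285.20001220703125], [518.7999877929688, 350.6000061035156], [482.5, 357.3999938964844]]
w1 [506, 367, 54, 10, 471] [533.144 371.106] [[506.0, 367.0], [559.0, 367.0], [559.0, 376.0], [506.0, 376.0]]
w1 [247, 374, 223, 5, 595] [364.272 376.385] [[247.0, 378.0], [247.0, 374.0], [469.0, 374.0], [469.0, 378.0]]
w2 [334, 78, 24, 101, 874] [344.13  112.446] [[334.0, 78.0], [357.0, 78.0], [357.0, 178.0], [334.0, 178.0]]
w2 [197, 209, 39, 45, 1154] [216.964 230.577] [[188.5, 234.5], [220.5, 202.5], [246.5, 228.5], [214.5, 260.5]]
w2 [278, 231, 11, 52, 481] [283.146 257.314] [[278.0, 231.0], [288.0, 231.0], [288.0, 282.0], [278.0, 282.0]]
w2 [42, 289, 42, 66, 1116] [ 57.958 321.408] [[38.099998474121094, 351.70001220703125], [49.20000076293945, 285.0], [84.4000015258789, 290.8999938964844], [73.19999694824219, 357.5]]
w2 [472, 290, 43, 65, 1297] [497.898 322.272] [[470.1000061035156, 291.79998779296875], [506.79998779296875, 285.1000061035156], [519.0, 351.1000061035156], [482.29998779296875, 357.79998779296875]]
w2 [247, 367, 313, 13, 1642] [436.548 375.501] [[247.0, 367.0], [559.0, 367.0], [559.0, 379.0], [247.0, 379.0]]
```

View pics/z1.png

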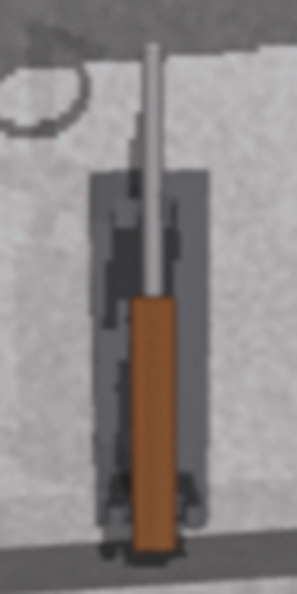

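View pics/z2.png

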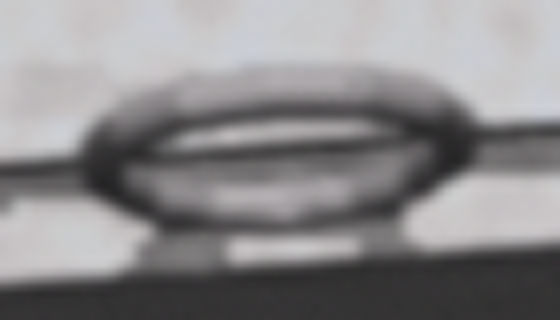

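View pics/z3.png

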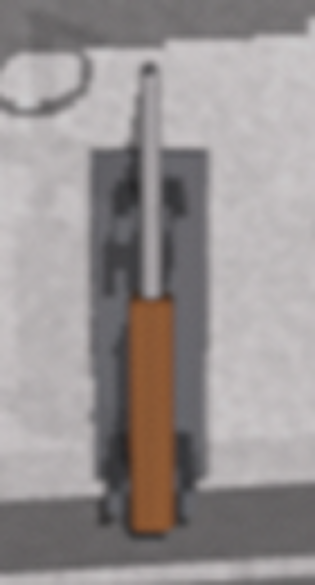

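View pics/z4.png

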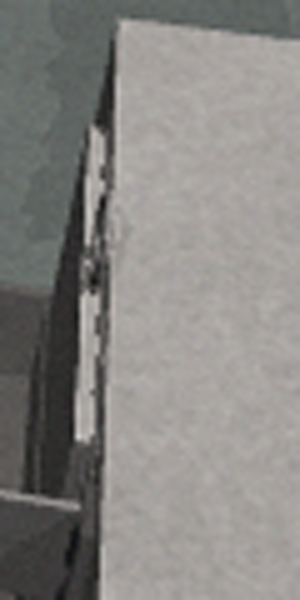

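```bash
python3 - <<'E'
from h import *
L=lambda n:np.load(n+".npy",allow_pickle=True).item()
a=L("wrist1");b=L("wrist2");sc=L("scene2");t=L("top1")
P={"front":((286.2,144.6),(283.1,230.6)),"rear":((286,221.4),(283.1,282.4))}
for k,(p,q) in P.items():
    print(k,tri([(a,p),(b,q)]), onplane(a,p,74),onplane(b,q,74))
# w1 columns across handle at rows
for c,rows in((a,(55,70,85,100,115,150,180,210)),(b,(183,195,210,225,240,270))):
    for r in rows:
        print(r,c["img"][r,272:300].sum(1).tolist() if 0 else "", end="")
print()
# tip of hook: w1 rod end top px, w2 
tip1=(240+153.5/3.3-.4,55+45/3.3-.4); tip2=(250+149/4.5-.4,165+65/4.5-.4)
print(tip1,tip2,onplane(a,tip1,69),onplane(b,tip2,69),tri([(a,tip1),(b,tip2)]))
# ring top wire w2: top arc centre
r2=(235+285/8-.4,90/8-.4)
top0=(146,172)
print("ring",onplane(b,r2,301.5),onplane(t,top0,301.5))
print("ring lower", onplane(b,(235+285/8-.4,205/8-.4),260.5))
for nm,p,z in(("cup",(189,140),107),):
    print(nm,onplane(a,p,z))
save(t,"z5.png",(125,95,50,170),3.5)
E
```

```text
front (array([601.491,  65.283,  67.098]), [0.17678953565564057, 0.17678953565558206]) [601.497  65.743  74.   ] [601.188  67.663  74.   ]
rear (array([601.439, -33.117,  72.948]), [0.02096640924421768, 0.020966409244254084]) [601.392 -32.788  74.   ] [601.44  -32.558  74.   ]
55 70 85 100 115 150 180 210 183 195 210 225 240 270 
(286.1151515151515, 68.23636363636363) (282.7111111111111, 179.04444444444445) [601.383 152.882  69.   ] [600.391 157.855  69.   ] (array([601.202, 155.173,  53.587]), [0.5531978026665485, 0.553197802666392])
ring [585.708 340.747 301.5  ] [577.022 329.794 301.5  ]
ring lower [584.843 340.556 260.5  ]
cup [491.806  73.573 107.   ]
```

View pics/z5.png

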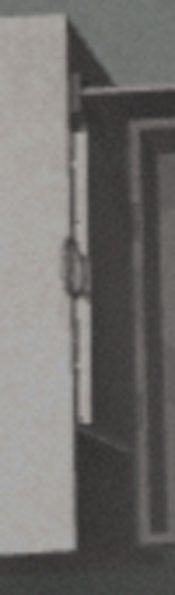

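```bash
python3 -m crank '[[[0.133,0,0,0,0,0],[0.133,0,0,0,0,0],[0.133,0,0,0,0,0],[0,0,0,0,0,0],[0,0,0,0,0,0]]]'
python3 - <<'E'
from h import *
s=bot.sense();print(s["clock"],s["q"],s["position"])
c=cam("wrist",s);save(c,"wrist3.png");np.save("wrist3.npy",c,allow_pickle=True)
save(c,"z6.png",(230,60,90,60),8)
E
```

```text
clock: 4.37
position: [591.7, 259.3, 458.1]
eef_rot: [[0.002, 1.0, -0.002], [1.0, -0.002, -0.001], [-0.001, -0.002, -1.0]]
wrist_force: [0.4, -0.4, -0.3]
width: 1.002
4.3667 [ 0.23   0.578  0.348 -0.     2.218  0.232] [591.731 259.337 458.147]
```

View pics/wrist3.png

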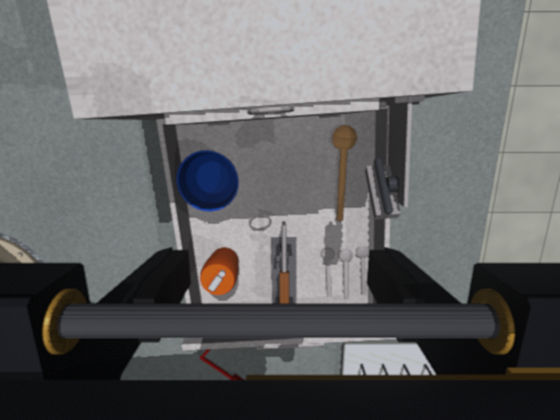

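View pics/z6.png

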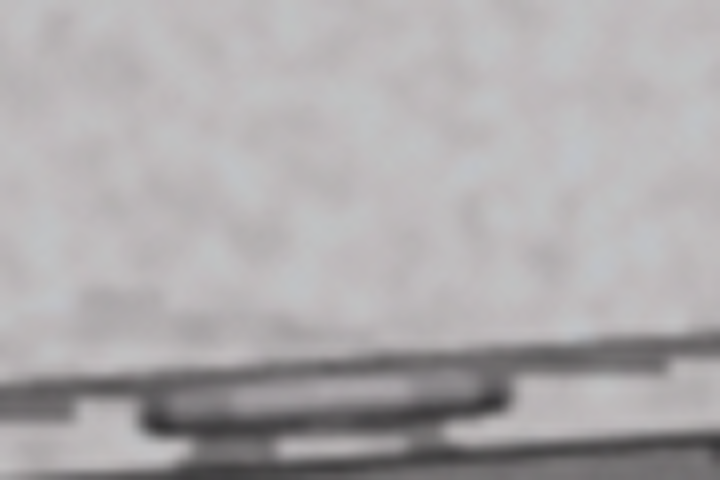

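```bash
python3 - <<'E'
from h import *
L=lambda n:np.load(n+".npy",allow_pickle=True).item()
b=L("wrist2");c=L("wrist3");t=L("top1")
print("tri top", tri([(b,(270.2,10.9)),(c,(270.2,109.3))]))
print("tri top3", tri([(b,(270.2,10.9)),(c,(270.2,109.3)),(t,(142.8,169.5))]))
p=[onplane(c,(270.2,109.5),z) for z in(281,301.5)];print(p)
l,r=onplane(c,(75,118),265),onplane(c,(473,92),265);print(l,r,np.linalg.norm(l-r),np.degrees(np.arctan2(r[1]-l[1],r[0]-l[0])))
l,r=onplane(b,(62,31.5),265),onplane(b,(480,1.5),265);print(l,r)
# hatch upper edge
for i in(1,2): pass
l,r=onplane(c,(163,118.5),257),onplane(c,(384,104),257);print("hatch",l,r,np.linalg.norm(l-r),(l+r)/2)
print(proj(t,tri([(b,(270.2,10.9)),(c,(270.2,109.3))])[0]),proj(c,[601,27,74]))
E
```

```text
tri top (array([585.298, 340.186, 303.33 ]), [0.42262909626094536, 0.42262909626065387])
tri top3 (array([585.024, 340.769, 296.095]), [1.5734571674588476, 0.45884048597902316, 1.186827638287231])
[array([584.314, 340.793, 281.   ]), array([584.828, 340.089, 301.5  ])]
[385.493 333.559 265.   ] [785.59  357.466 265.   ] 400.81072519351176 3.4196452751941204
[386.44  334.207 265.   ] [781.27  359.068 265.   ]
hatch [472.137 332.944 257.   ] [700.652 346.737 257.   ] 228.93149458921593 [586.395 339.841 257.   ]
[141.664 168.506] [283.628 291.988]
```

```bash
python3 -m crank '[[[-0.1175,0.005,0.15,0,0,0],[-0.1175,0.005,0.15,0,0,0],[-0.1175,0.005,0.15,0,0,0],[-0.1175,0.005,0.15,0,0,0],[-0.1175,0.005,0.15,0,0,0],[-0.1175,0.005,0.15,0,0,0],[-0.1175,0.005,0.15,0,0,0],[-0.1175,0.005,0.15,0,0,0],[-0.1175,0.005,0.15,0,0,0],[-0.1175,0.005,0.15,0,0,0],[0,0,0,0,0,0],[0,0,0,0,0,0]]]' 0.5
python3 - <<'E'
from h import *
s=bot.sense();print(s["clock"],s["q"],s["position"])
c=cam("wrist",s);save(c,"wrist4.png");np.save("wrist4.npy",c,allow_pickle=True)
m=hsvmask(c["img"],(5,110,40),(22,255,230))
cs,l=comps(m,200)
for i,st,ce in cs:
    print(st,ce)
for z in(69,74): print(proj(c,[601.4,67,z]),proj(c,[601.4,27,z]))
print("cup top",onplane(c,(0,0),107)[:2])
E
```

```text
clock: 5.42
position: [600.0, 22.4, 158.6]
eef_rot: [[0.006, 1.0, -0.003], [1.0, -0.006, 0.001], [0.0, -0.003, -1.0]]
wrist_force: [-0.1, 0.1, 0.0]
width: 0.501
5.4167 [-0.16   0.534  1.277  0.     1.333 -0.154] [600.013  22.409 158.646]
[403, 0, 19, 52, 744] [411.776  24.723]
[51, 116, 127, 96, 8231] [115.155 160.806]
[268, 159, 24, 127, 2839] [279.776 222.129]
[143, 289, 22, 66, 578] [150.149 320.844]
[388, 289, 26, 66, 806] [403.411 321.839]
[141, 367, 393, 14, 2321] [402.739 374.539]
[279.536 158.268] [279.796 211.067]
[279.549 159.028] [279.813 212.851]
cup top [450.054 157.227]
```

View pics/wrist4.png

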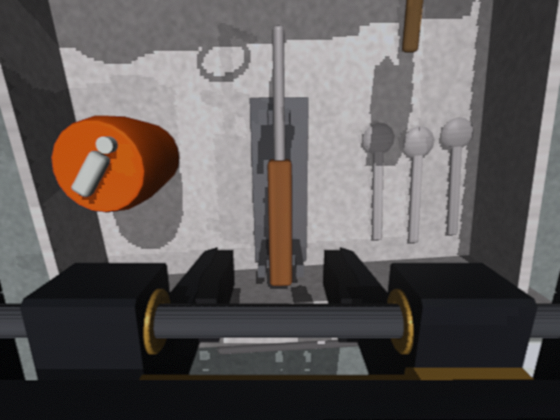

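The handle mask centre is at px 279.8, and I predicted 279.8. The cup is at the left and its top stays clear. I'll descend and then grip.

```bash
python3 -m crank '[[[0.008,0.0085,0.05,0,0,0],[0,0,0.1,0,0,0],[0,0,0.1,0,0,0],[0,0,0.1,0,0,0],[0,0,0.1,0,0,0],[0,0,0.06,0,0,0],[0,0,0.03,0,0,0],[0,0,0,0,0,0],[0,0,0,0,0,0]]]'

```

```text
clock: 6.22
position: [603.2, 26.6, 52.4]
eef_rot: [[0.001, 1.0, 0.002], [1.0, -0.001, -0.0], [-0.0, 0.002, -1.0]]
wrist_force: [1.1, 0.6, 0.9]
width: 0.501
```

```bash
python3 - <<'E'
from h import *
s=bot.sense();print(s["clock"],s["q"],s["position"],s["wrist_force"])
c=cam("wrist",s);save(c,"wrist5.png")
print(proj(c,[601.4,27,74]))
s=bot.sense();print(s["clock"],s["q"],s["position"],s["wrist_force"])
E
```

```text
6.2167 [-0.152  0.657  1.393  0.     1.091 -0.151] [603.214  26.595  52.444] [1.057 0.594 0.917]
[273.349 288.824]
6.2667 [-0.152  0.656  1.393  0.     1.091 -0.151] [603.335  26.434  52.74 ] [-0.337 -0.915  0.691]
```

View pics/wrist5.png

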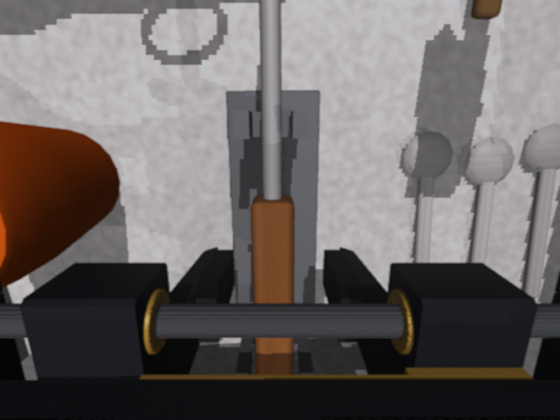

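```bash
python3 -m crank '[[[-0.01,-0.01,0.0125,0,0,0],[0,0,0,0,0,0],[0,0,0,0,0,0]]]'
python3 -m crank '[[[0,0,0,0,0,0],[0,0,0,0,0,0],[0,0,0,0,0,0],[0,0,0,0,0,0],[0,0,0,0,0,0],[0,0,0,0,0,0],[0,0,0,0,0,0]]]' 0 55

```

```text
clock: 6.52
position: [600.7, 24.0, 49.5]
eef_rot: [[0.002, 1.0, 0.001], [1.0, -0.002, -0.0], [-0.0, 0.001, -1.0]]
wrist_force: [0.2, -0.7, -0.3]
width: 0.501
clock: 7.1
position: [600.7, 24.1, 49.1]
eef_rot: [[0.002, 1.0, 0.0], [1.0, -0.002, -0.0], [-0.0, 0.0, -1.0]]
wrist_force: [0.5, -0.4, 0.5]
width: 0.197
```

Gripped: opening 0.197 is 17.3 mm, which fits the 18 mm handle. I'll lift straight up, then yaw 3.4° to align with the cabinet.

```bash
python3 -m crank '[[[0,0,-0.03,0,0,0],[0,0,-0.03,0,0,0],[0,0,-0.06,0,0,0],[0,0,-0.1,0,0,0],[0,0,-0.167,0,0,0],[0,0,-0.167,0,0,-0.00475],[0,0,-0.167,0,0,-0.00475],[0,0,-0.167,0,0,-0.00475],[0,0,-0.167,0,0,-0.00475],[0,0,-0.167,0,0,0],[0,0,-0.167,0,0,0],[0,0,-0.067,0,0,0],[0,0,0,0,0,0],[0,0,0,0,0,0]]]'
python3 - <<'E'
from h import *
s=bot.sense();print(s["clock"],s["q"],s["position"],s["eef_rot"],s["wrist_force"])
for n in ("wrist","scene"):
    c=cam(n,s);save(c,n+"6.png")
E
```

```text
clock: 8.27
position: [600.5, 24.2, 340.3]
eef_rot: [[-0.058, 0.998, 0.0], [0.998, 0.058, -0.0], [-0.0, 0.0, -1.0]]
wrist_force: [0.0, -0.1, -2.3]
width: 0.199
8.2667 [-0.157  0.432  0.929 -0.     1.78  -0.215] [600.461  24.164 340.279] [[-0.058  0.998  0.   ]
 [ 0.998  0.058 -0.   ]
 [-0.     0.    -1.   ]] [ 0.048 -0.06  -2.285]
```

View pics/wrist6.png

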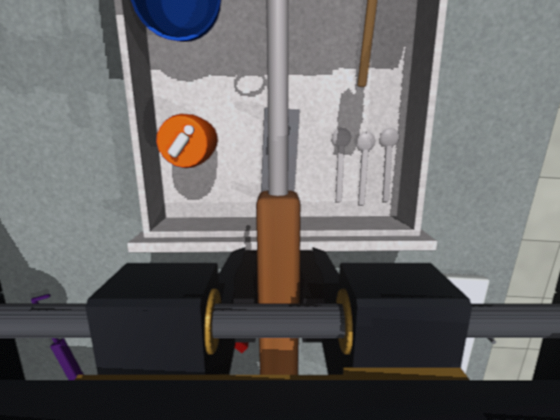

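View pics/scene6.png

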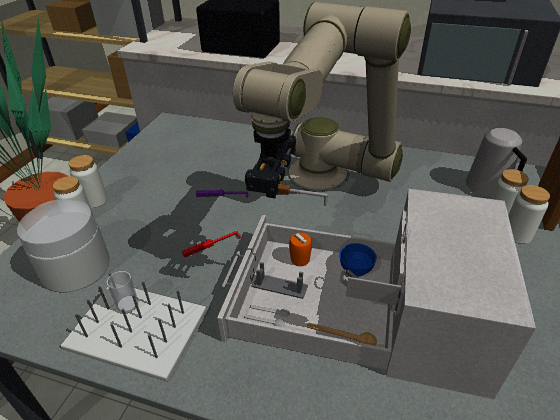

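```bash
python3 -m crank '[[[0.12,0.0024,0,0,0,0],[0.15,0.0024,0,0,0,0],[0.15,0.0024,0,0,0,0],[0.15,0.0024,0,0,0,0],[0.15,0.0024,0,0,0,0],[0.15,0.0024,0,0,0,0],[0.15,0.0024,0,0,0,0],[0,0,0,0,0,0],[0,0,0,0,0,0]]]'
python3 - <<'E'
from h import *
s=bot.sense();print(s["clock"],s["q"],s["position"],s["eef_rot"],s["wrist_force"])
R=s["eef_rot"];p=s["position"]
hook=p+R@np.array([122,0,-9.4]);tip=p+R@np.array([128,0,-15.9+30]);print("hook",hook,"tip",tip)
for n in ("wrist","scene","top"):
    c=cam(n,s);save(c,n+"7.png");np.save(n+"7.npy",c,allow_pickle=True)
    print(n,proj(c,hook),proj(c,tip),"ring",proj(c,[585.2,340.3,301.5]))
    if n=="scene": save(c,"z7.png",(370,140,80,120),5)
    if n=="top": save(c,"z8.png",(110,140,80,60),8)
E
```

```text
clock: 9.12
position: [591.8, 229.1, 338.4]
eef_rot: [[-0.06, 0.998, -0.003], [0.998, 0.06, -0.001], [-0.001, -0.003, -1.0]]
wrist_force: [0.2, -0.4, -0.2]
width: 0.195
9.1167 [ 0.183  0.503  0.815 -0.     1.826  0.123] [591.767 229.076 338.408] [[-0.06   0.998 -0.003]
 [ 0.998  0.06  -0.001]
 [-0.001 -0.003 -1.   ]] [ 0.17  -0.437 -0.174]
hook [584.452 350.862 347.741] tip [584.018 356.834 324.238]
wrist [277.024 -24.089] [277.149 -16.483] ring [277.782  38.788]
scene [414.446 210.79 ] [415.299 219.299] ring [405.958 225.895]
top [131.294 163.99 ] [131.988 166.765] ring [141.841 168.735]
```

View pics/wrist7.png

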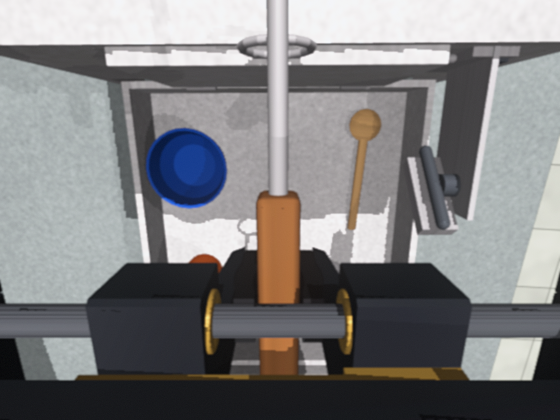

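View pics/z7.png

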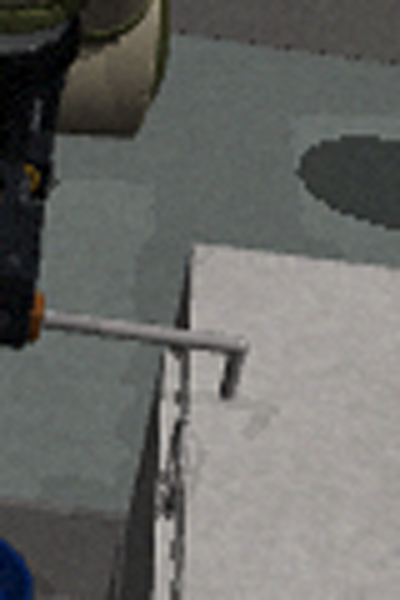

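View pics/z8.png

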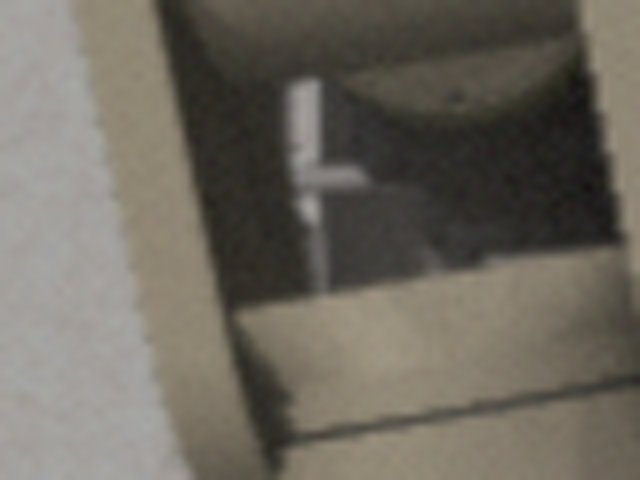

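The hook is about 10 mm behind the ring and centred on it in the wrist view (rod col 278, ring col 277). The scene view agrees, with the tip at (415.5,219) against a predicted (415.3,219.3). I'll descend now.

```bash
python3 -m crank '[[[0,0,0.06,0,0,0],[0,0,0.06,0,0,0],[0,0,0.05,0,0,0],[0,0,0.04,0,0,0],[0,0,0,0,0,0],[0,0,0,0,0,0]]]'
python3 - <<'E'
from h import *
s=bot.sense();print(s["clock"],s["position"],s["eef_rot"],s["wrist_force"])
R=s["eef_rot"];p=s["position"]
hook=p+R@np.array([122,0,-9.4]);tip=p+R@np.array([128,0,-15.9+30]);print("hook",hook,"tip",tip)
for n in ("wrist","scene"):
    c=cam(n,s);save(c,n+"8.png")
    print(n,proj(c,hook),proj(c,tip),"ring",proj(c,[585.2,340.3,301.5]))
    if n=="scene": save(c,"z9.png",(370,170,80,80),7)
    else: save(c,"z10.png",(220,0,120,90),6)
E
```

```text
clock: 9.77
position: [592.4, 227.3, 298.3]
eef_rot: [[-0.057, 0.998, -0.0], [0.998, 0.057, -0.0], [-0.0, -0.0, -1.0]]
wrist_force: [1.0, -0.6, -1.5]
width: 0.197
9.7667 [592.358 227.296 298.255] [[-0.057  0.998 -0.   ]
 [ 0.998  0.057 -0.   ]
 [-0.    -0.    -1.   ]] [ 1.048 -0.629 -1.547]
hook [585.415 349.099 307.645] tip [585.063 355.087 284.144]
wrist [277.028 -24.084] [277.152 -16.479] ring [275.288   8.515]
scene [410.393 224.643] [411.285 232.773] ring [405.958 225.895]
```

View pics/z9.png

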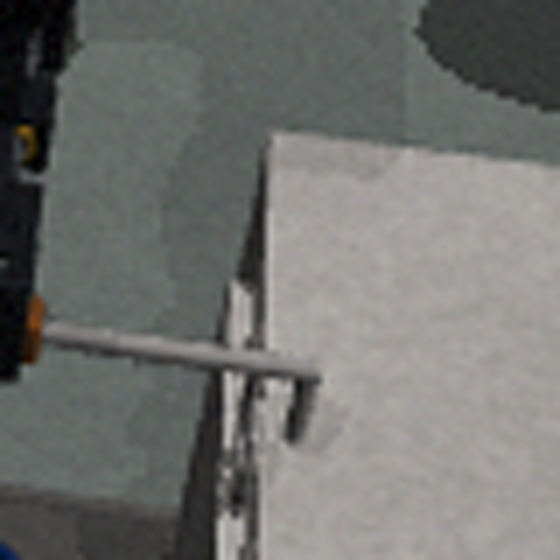

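View pics/z10.png

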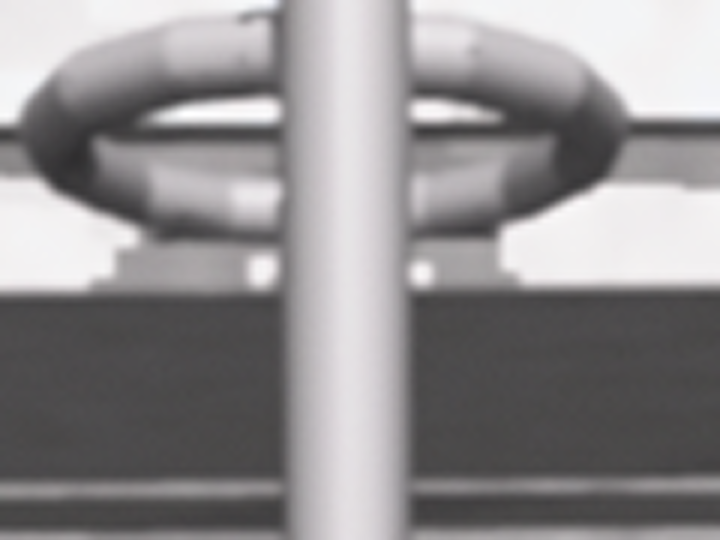

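The hook hangs behind the ring at the right height (the wire's top is at wrist row 9, predicted 8.5). I'll lower the last few mm and draw it onto the wire.

```bash
python3 -m crank '[[[0,0,0.02,0,0,0],[-0.02,0,0,0,0,0],[-0.02,0,0,0,0,0],[0,0,0,0,0,0],[0,0,0,0,0,0]]]' 0 60
python3 - <<'E'
from h import *
s=bot.sense();print(s["clock"],s["position"],s["eef_rot"],s["wrist_force"])
R=s["eef_rot"];p=s["position"]
hook=p+R@np.array([122,0,-9.4]);print("hook",hook)
E
```

```text
clock: 10.28
position: [592.8, 219.7, 294.4]
eef_rot: [[-0.057, 0.998, 0.0], [0.998, 0.057, 0.0], [0.0, 0.0, -1.0]]
wrist_force: [-0.7, -0.1, -1.7]
width: 0.198
10.2833 [592.758 219.693 294.442] [[-0.057  0.998  0.   ]
 [ 0.998  0.057  0.   ]
 [ 0.     0.    -1.   ]] [-0.671 -0.102 -1.696]
hook [585.747 341.491 303.847]
```

```bash
python3 -m crank '[[[-0.0334,0,0.0248,0,0.01273,0],[-0.0334,0,0.0248,0,0.01273,0],[-0.0334,0,0.0248,0,0.01273,0],[-0.0334,0,0.0248,0,0.01273,0],[0,0,0,0,0,0],[0,0,0,0,0,0]]]'
cat > st.py <<'E'
from h import *
import sys
H=np.array([585.6,340.3,125.]);xc=np.array([-.0587,.9983,0]);
s=bot.sense();R=s["eef_rot"];p=s["position"]
hook=p+R@np.array([122,0,-9.4]);d=hook-H
th=np.arctan2(-d@xc,d[2]);phi=np.arctan2(R[2,0],R[:,0]@xc)
tan=-np.cos(th)*xc-np.array([0,0,np.sin(th)])
F=s["wrist_force"]
print("t",s["clock"],"tcp",p,"th_hook",th,"rad",np.hypot(d@xc,d[2]),"lat",d[0]+d[1]*.0588,"phi",phi,"F",F,"pull",-F@tan,"q",s["q"])
if len(sys.argv)>1:
    for a in sys.argv[2:]:
        c=cam(a,s);save(c,f"{a}_{sys.argv[1]}.png")
        print(a,"hookpx",proj(c,hook))
        if a=="scene":save(c,f"zs_{sys.argv[1]}.png",(300,150,140,160),4)
E
python3 st.py a scene wrist
```

```text
clock: 10.78
position: [594.3, 194.2, 273.0]
eef_rot: [[-0.056, 0.998, -0.009], [0.986, 0.057, 0.158], [0.158, -0.0, -0.987]]
wrist_force: [0.0, 1.8, -1.1]
width: 0.201
t 10.7833 tcp [594.276 194.218 272.984] th_hook 0.15376841556018736 rad 178.70214252457774 lat 0.3127454885180232 phi 0.1590946465808851 F [ 0.042  1.809 -1.104] pull 1.6129084033262822 q [0.062 0.483 1.039 0.159 1.618 0.013]
scene hookpx [393.651 224.25 ]
wrist hookpx [277.036 -23.863]
```

View pics/zs_a.png

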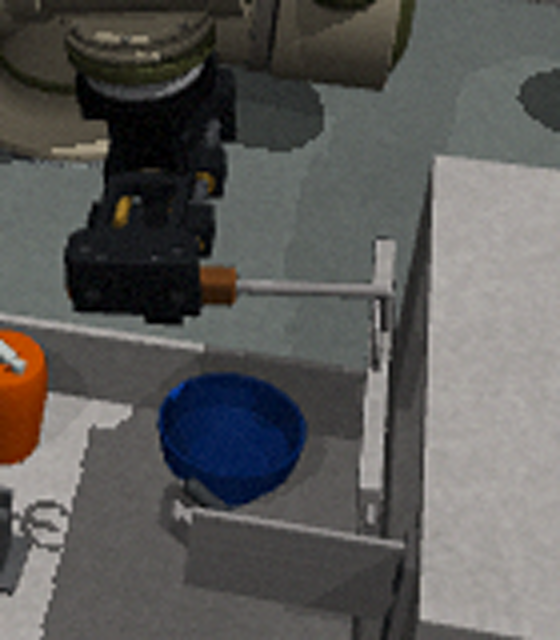

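View pics/wrist_a.png

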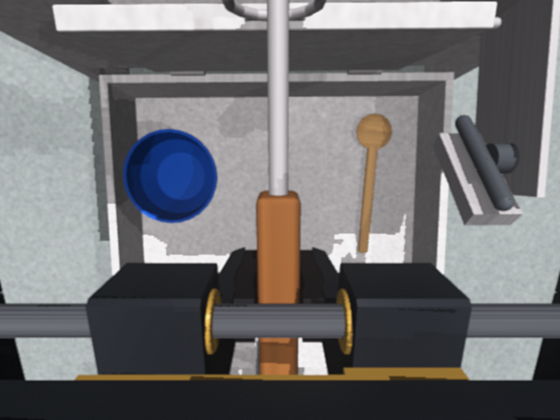

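The hatch is swinging out with the hook (white panel away from the cabinet face, ring still on the hook). I'll continue along the arc.

```bash
python3 -m crank '[[[-0.0334,0,0.0248,0,0.01273,0],[-0.0334,0,0.0248,0,0.01273,0],[-0.0334,0,0.0248,0,0.01273,0],[-0.0334,0,0.0248,0,0.01273,0],[-0.0334,0,0.0248,0,0.01273,0],[-0.0334,0,0.0248,0,0.01273,0],[0,0,0,0,0,0]]]'
python3 st.py
```

```text
clock: 11.47
position: [595.9, 162.9, 232.8]
eef_rot: [[-0.052, 0.998, -0.024], [0.919, 0.057, 0.389], [0.39, -0.002, -0.921]]
wrist_force: [0.2, -0.0, 0.3]
width: 0.194
t 11.4667 tcp [595.86  162.947 232.775] th_hook 0.39812002554810116 rad 177.93998018417176 lat 0.13605865610667411 phi 0.40074509399205327 F [ 0.243 -0.01   0.281] pull 0.08633673615868763 q [-0.087  0.497  1.179  0.396  1.532 -0.172]
```

```bash
python3 -m crank '[[[0,0,0,0,0,0]]]'
python3 st.py b scene wrist
```

```text
clock: 11.55
position: [596.0, 163.8, 234.1]
eef_rot: [[-0.053, 0.998, -0.023], [0.92, 0.058, 0.387], [0.388, -0.0, -0.922]]
wrist_force: [0.8, 2.1, -1.1]
width: 0.196
t 11.55 tcp [596.034 163.781 234.104] th_hook 0.39086421342227873 rad 178.56954036774357 lat 0.14449224531854554 phi 0.3984355966608473 F [ 0.773  2.065 -1.148] pull 1.426385846226654 q [-0.085  0.495  1.177  0.394  1.532 -0.17 ]
scene hookpx [375.018 225.304]
wrist hookpx [277.071 -23.776]
```

View pics/zs_b.png

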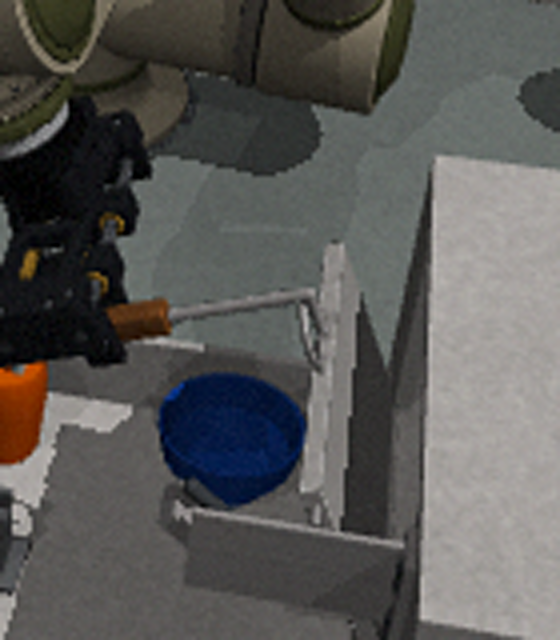

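View pics/wrist_b.png

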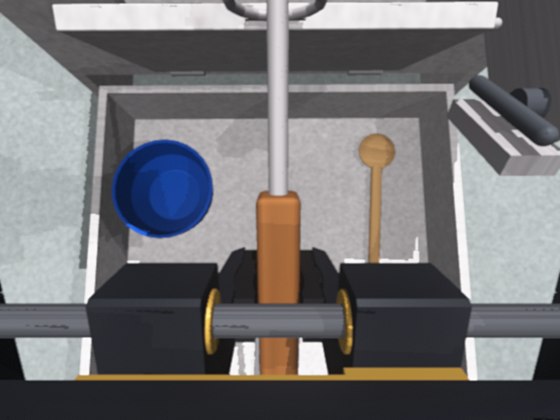

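```bash
python3 -m crank '[[[-0.0168,0,0.01225,0,0.00637,0],[-0.0168,0,0.01225,0,0.00637,0],[0,0,0,0,0,0]]]';python3 -m crank '[[[-0.0168,0,0.01225,0,0.00637,0],[-0.0168,0,0.01225,0,0.00637,0],[0,0,0,0,0,0]]]'; python3 st.py
python3 -m crank '[[[-0.0168,0,0.01225,0,0.00637,0],[-0.0168,0,0.01225,0,0.00637,0],[0,0,0,0,0,0]]]'; python3 st.py
```

```text
clock: 11.9
position: [596.0, 159.0, 225.8]
eef_rot: [[-0.051, 0.998, -0.026], [0.903, 0.057, 0.426], [0.427, -0.002, -0.904]]
wrist_force: [0.1, 1.5, -0.2]
width: 0.195
clock: 12.15
position: [596.3, 154.7, 218.2]
eef_rot: [[-0.049, 0.998, -0.028], [0.885, 0.057, 0.462], [0.463, -0.002, -0.886]]
wrist_force: [0.2, 1.6, 0.4]
width: 0.197
t 12.15 tcp [596.282 154.684 218.169] th_hook 0.47947792982023246 rad 178.1000035816712 lat 0.10185073156832303 phi 0.4816555023329686 F [0.216 1.583 0.429] pull 1.5885471704331515 q [-0.131  0.513  1.22   0.473  1.515 -0.24 ]
clock: 12.4
position: [596.5, 151.1, 210.7]
eef_rot: [[-0.048, 0.998, -0.03], [0.866, 0.057, 0.497], [0.498, -0.002, -0.867]]
wrist_force: [0.6, 0.9, -0.6]
width: 0.194
t 12.4 tcp [596.49  151.136 210.726] th_hook 0.5191851412062143 rad 178.15476946297892 lat 0.08782187155166898 phi 0.5217213607002108 F [ 0.613  0.924 -0.602] pull 0.4710176890144818 q [-0.151  0.523  1.239  0.51   1.509 -0.274]
```

```bash
python3 -m crank '[[[-0.0168,0,0.01225,0,0.00637,0],[-0.0168,0,0.01225,0,0.00637,0],[0,0,0,0,0,0]]]' >/dev/null; python3 st.py
python3 -m crank '[[[-0.0168,0,0.01225,0,0.00637,0],[-0.0168,0,0.01225,0,0.00637,0],[0,0,0,0,0,0]]]'>/dev/null; python3 st.py
```

```text
t 12.65 tcp [596.69  147.899 203.098] th_hook 0.5589812177270372 rad 178.1589242216801 lat 0.08177391711503645 phi 0.5617794771591946 F [-0.041  0.83  -0.105] pull 0.6487563224995928 q [-0.171  0.535  1.257  0.547  1.504 -0.308]
t 12.9 tcp [596.839 144.939 195.305] th_hook 0.5990362224750451 rad 178.1499456930542 lat 0.0634833233733243 phi 0.6018876993966217 F [ 0.596  1.026 -0.265] pull 0.6676188143964349 q [-0.189  0.548  1.275  0.582  1.501 -0.342]
```

```bash
python3 -m crank '[[[-0.0178,0,0.0004,0,0,0],[-0.0178,0,0.0004,0,0,0],[0,0,0,0,0,0]]]' >/dev/null; python3 st.py
python3 -m crank '[[[-0.0178,0,0.0011,0,0,0],[-0.0178,0,0.0011,0,0,0],[0,0,0,0,0,0]]]'>/dev/null; python3 st.py
```

```text
t 13.15 tcp [597.389 139.404 192.119] th_hook 0.6347140614657726 rad 178.53821341402247 lat 0.0952960404751435 phi 0.6000231549049693 F [-0.039  2.103  1.322] pull 2.476093580641572 q [-0.198  0.551  1.278  0.58   1.498 -0.354]
t 13.4 tcp [597.644 134.057 187.922] th_hook 0.6728150837628827 rad 178.4319543380575 lat -0.04408026261425402 phi 0.5997728735741802 F [ 0.547  0.353 -0.746] pull -0.21463350359942765 q [-0.207  0.556  1.283  0.578  1.495 -0.367]
```

```bash
python3 -m crank '[[[-0.0177,0,0.0018,0,0,0],[-0.0177,0,0.0018,0,0,0],[0,0,0,0,0,0]]]' >/dev/null; python3 st.py
```

```text
t 13.65 tcp [597.899 128.045 182.718] th_hook 0.7174269318210615 rad 178.24630389749274 lat 0.004798818326392507 phi 0.5994274137530161 F [ 0.044  0.584 -1.109] pull -0.2914616345070423 q [-0.216  0.561  1.288  0.576  1.491 -0.38 ]
```

```bash
python3 -m crank '[[[-0.0176,0,0.0025,0,0,0],[-0.0176,0,0.0025,0,0,0],[0,0,0,0,0,0]]]' >/dev/null; python3 st.py c scene
```

```text
t 13.9 tcp [598.152 124.791 179.289] th_hook 0.7437190520282926 rad 178.44623530279753 lat -0.15142373303525147 phi 0.6041412646953671 F [0.221 9.438 5.201] pull 10.445862242554806 q [-0.223  0.566  1.293  0.58   1.488 -0.392]
scene hookpx [350.956 232.521]
```

View pics/scene_c.png

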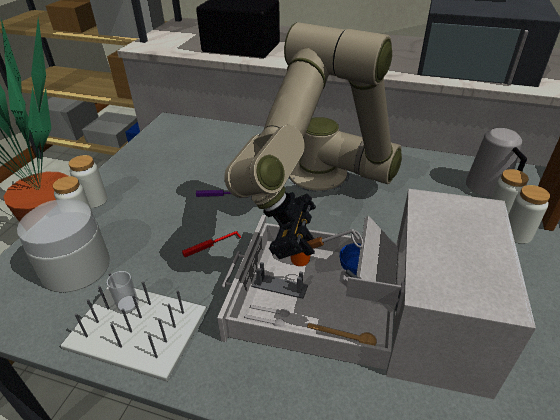

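Pull jumped to about 10 N at θ≈0.74, which is either the catch or the stop. I'll go in single ~1.5 mm steps and read after each.

```bash
python3 -m crank '[[[0,0,0,0,0,0]]]' >/dev/null; python3 st.py; python3 -m crank '[[[-0.0075,0,0.0014,0,0,0],[0,0,0,0,0,0]]]' >/dev/null; python3 st.py
```

```text
t 14.0333 tcp [598.195 124.849 179.459] th_hook 0.7428814237316615 rad 178.42139563442024 lat -0.16078085150660915 phi 0.6032170406351809 F [-0.406  9.496  5.427] pull 10.670543542104449 q [-0.223  0.566  1.292  0.579  1.488 -0.392]
t 14.2 tcp [598.243 124.598 178.946] th_hook 0.7457946032008375 rad 178.45144588909633 lat -0.2309144369428351 phi 0.6051496744414718 F [-0.21  13.684  7.647] pull 15.232368462443855 q [-0.224  0.566  1.293  0.581  1.488 -0.395]
```

One more 1.5 mm of command moved the hook only about 0.5 mm, and force rose to 15 N. That is the rigid stop, and the near-zero pulls at 0.67–0.72 rad suggest the catch snapped before that. I'll back off and check that the hatch stays.

```bash
python3 -m crank '[[[0.02,0,-0.002,0,0,0],[0,0,0,0,0,0]]]' >/dev/null; python3 st.py; python3 -m crank '[[[0.02,0,-0.002,0,0,0],[0,0,0,0,0,0]]]' >/dev/null; python3 st.py d scene wrist;
```

```text
t 14.3667 tcp [598.213 125.857 180.485] th_hook 0.7349711482320195 rad 178.10633644442473 lat -0.029718548537013945 phi 0.5999708815023449 F [-0.623  1.644  0.498] pull 1.5786209170328525 q [-0.22   0.564  1.291  0.576  1.488 -0.387]
t 14.5333 tcp [598.062 128.502 182.789] th_hook 0.7152710015697321 rad 178.0130175772995 lat 0.07903160272807774 phi 0.599480512921325 F [ 0.003  0.715 -0.534] pull 0.18849860103108998 q [-0.215  0.561  1.288  0.577  1.49  -0.38 ]
scene hookpx [352.765 231.896]
wrist hookpx [277.123 -23.935]
```

View pics/zs_d.png

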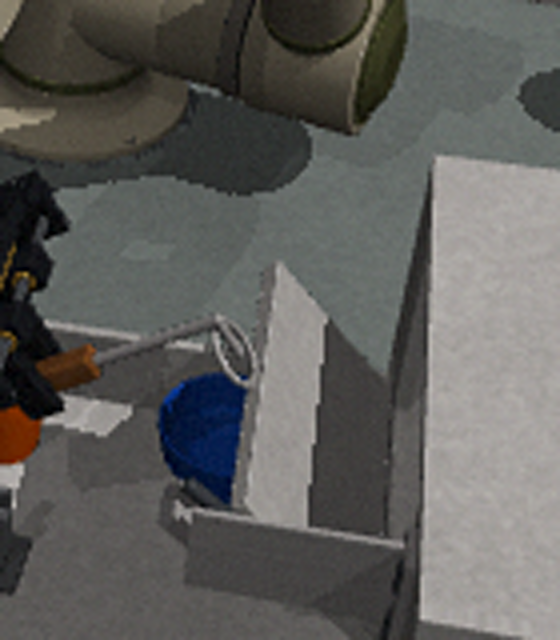

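View pics/wrist_d.png

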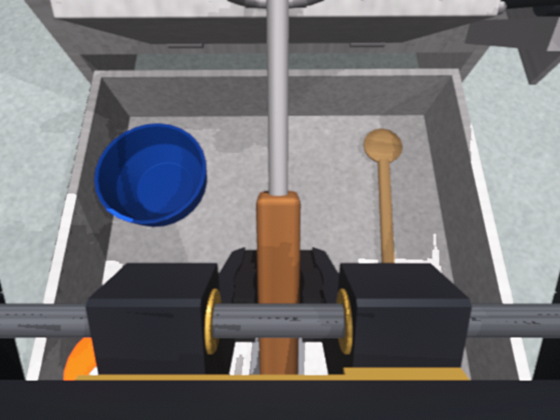

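```bash
python3 -m crank '[[[0.02,0,0,0,0,0],[0.02,0,0,0,0,0],[0,0,0,0,0,0]]]' >/dev/null; python3 st.py e scene wrist;
python3 - <<'E'
import cv2,numpy as np
a=cv2.imread("pics/wrist_d.png")[0:60,180:420];b=cv2.imread("pics/wrist_e.png")[0:60,180:420]
cv2.imwrite("pics/de.png",cv2.resize(np.vstack([a,b]),None,fx=3,fy=3,interpolation=cv2.INTER_CUBIC))
a=cv2.imread("pics/scene_d.png")[215:300,335:435];b=cv2.imread("pics/scene_e.png")[215:300,335:435]
cv2.imwrite("pics/des.png",cv2.resize(np.hstack([a,b]),None,fx=4,fy=4,interpolation=cv2.INTER_CUBIC))
E
```

```text
t 14.8833 tcp [597.652 135.583 187.629] th_hook 0.6671279586323213 rad 177.26146082018548 lat 0.017748240018325312 phi 0.599818995059187 F [-0.001  1.24  -0.71 ] pull 0.5332976110854616 q [-0.204  0.556  1.283  0.579  1.493 -0.366]
scene hookpx [355.936 230.813]
wrist hookpx [277.12  -23.936]
```

View pics/de.png

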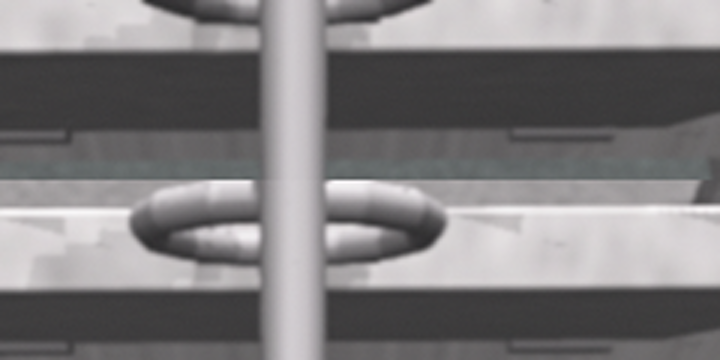

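View pics/des.png

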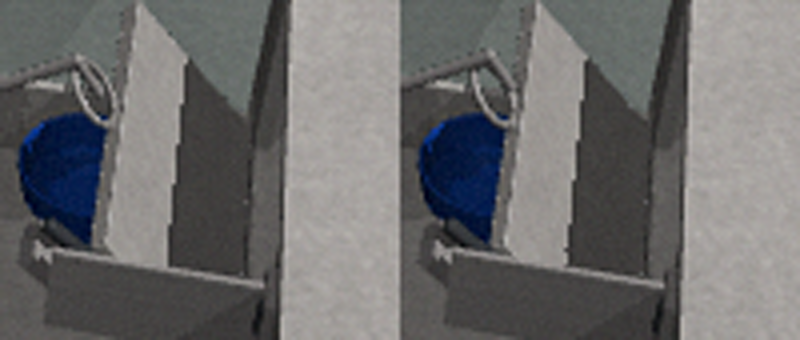

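The hook moved about 8 mm off the wire while the hatch stayed where it was (same panel and ring pixels in both crops), so it is past the catch. I'll unhook along the finger's axis.

```bash
python3 -m crank '[[[0,0,-0.04,0,0,0],[0,0,-0.07,0,0,0],[0,0,-0.07,0,0,0],[0,0,-0.07,0,0,0],[0,0,0,0,0,0]]]' ; python3 st.py f scene wrist
```

```text
clock: 15.4
position: [600.2, 105.4, 230.8]
eef_rot: [[-0.049, 0.998, -0.028], [0.825, 0.056, 0.563], [0.564, 0.004, -0.826]]
wrist_force: [-0.1, -0.7, -0.7]
width: 0.197
t 15.4 tcp [600.209 105.35  230.813] th_hook 0.6545432599009675 rad 229.82850591294127 lat 0.7015103069807083 phi 0.5986391999546985 F [-0.13  -0.667 -0.714] pull -0.9573316561096 q [-0.253  0.521  1.212  0.568  1.603 -0.349]
scene hookpx [344.651 215.22 ]
wrist hookpx [277.12  -23.935]
```

View pics/zs_f.png

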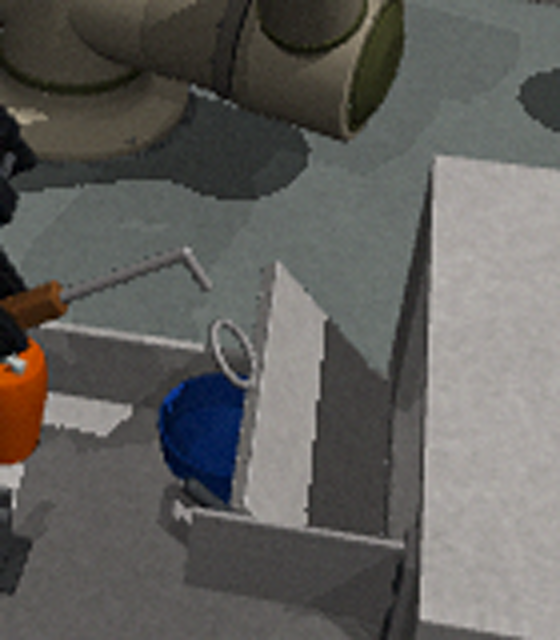

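View pics/wrist_f.png

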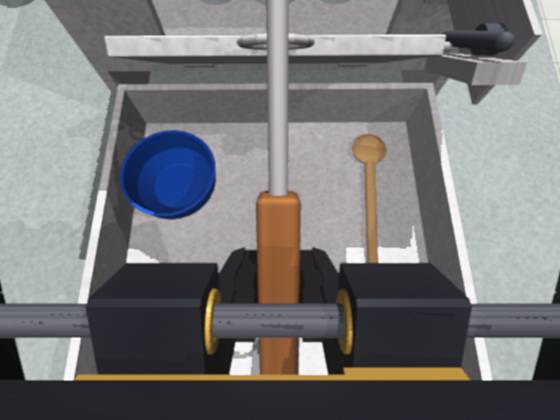

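Unhooked. The ring is free, and the hatch holds. I'll retreat over the organizer, then level and yaw back.

```bash
python3 -m crank '[[[-0.0925,-0.0067,-0.1035,0,0,0],[-0.0925,-0.0067,-0.1035,0,0,0],[-0.0925,-0.0067,-0.1035,0,0,0],[0,0,0,0,-0.0318,0],[0,0,0,0,-0.0318,0],[0,0,0,0,-0.0318,0],[0,0,0,0,-0.0318,0],[0,0,0,0,-0.0318,0],[0,0,0,0,-0.0318,0],[0,0,0,0,0,0.00475],[0,0,0,0,0,0.00475],[0,0,0,0,0,0.00475],[0,0,0,0,0,0.00475],[0,0,0,0,0,0],[0,0,0,0,0,0]]]' ; python3 st.py g scene wrist
```

```text
clock: 16.75
position: [600.0, 25.2, 248.1]
eef_rot: [[0.003, 1.0, -0.001], [1.0, -0.003, 0.001], [0.001, -0.001, -1.0]]
wrist_force: [-0.2, 0.1, -1.9]
width: 0.196
t 16.75 tcp [599.961  25.25  248.144] th_hook 0.9698320460928219 rad 234.7279356241802 lat 3.3841914886162936 phi 0.0014751369799279167 F [-0.211  0.124 -1.863] pull -1.4599947392297878 q [-0.155  0.465  1.131  0.001  1.546 -0.152]
scene hookpx [320.7   228.404]
wrist hookpx [277.225 -24.004]
```

View pics/scene_g.png

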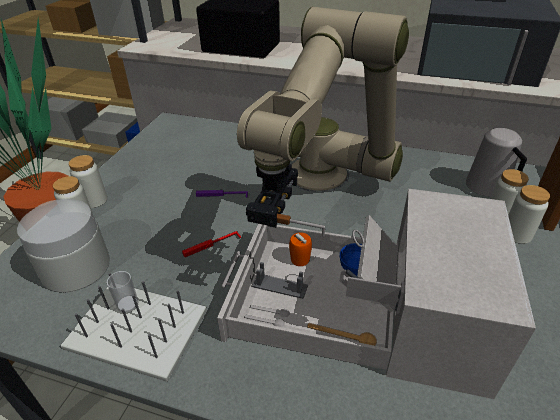

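View pics/wrist_g.png

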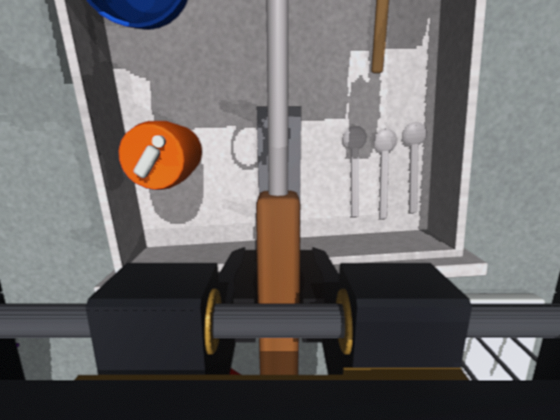

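```bash
python3 - <<'E'
import cv2,numpy as np
a=cv2.imread("pics/wrist6.png");b=cv2.imread("pics/wrist_g.png")
for im in(a,b):
    m=cv2.inRange(cv2.cvtColor(im,cv2.COLOR_BGR2HSV),(5,110,40),(22,255,230))[185:300,240:320]
    ys,xs=np.nonzero(m);print(xs.min()+240,xs.max()+240,ys.min()+185)
    g=cv2.cvtColor(im,cv2.COLOR_BGR2GRAY).astype(float)
    print([ (r,(265+np.argmax(np.diff(g[r:r+3,262:280].mean(0))) -3, )) for r in(5,60,120)], )
cv2.imwrite("pics/cmp.png",cv2.resize(np.hstack([a[0:210,230:330],b[0:210,230:330]]),None,fx=2.8,fy=2.8,interpolation=cv2.INTER_CUBIC))
s=cv2.imread("pics/scene_g.png");cv2.imwrite("pics/zg.png",cv2.resize(s[195:310,230:400],None,fx=4,fy=4,interpolation=cv2.INTER_CUBIC))
E
```

```text
257 300 192
[(5, (np.int64(268),)), (60, (np.int64(268),)), (120, (np.int64(269),))]
256 299 192
[(5, (np.int64(267),)), (60, (np.int64(268),)), (120, (np.int64(269),))]
```

View pics/cmp.png

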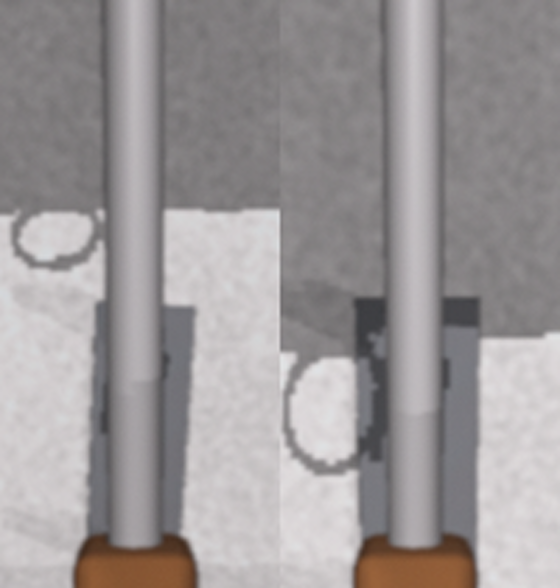

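View pics/zg.png

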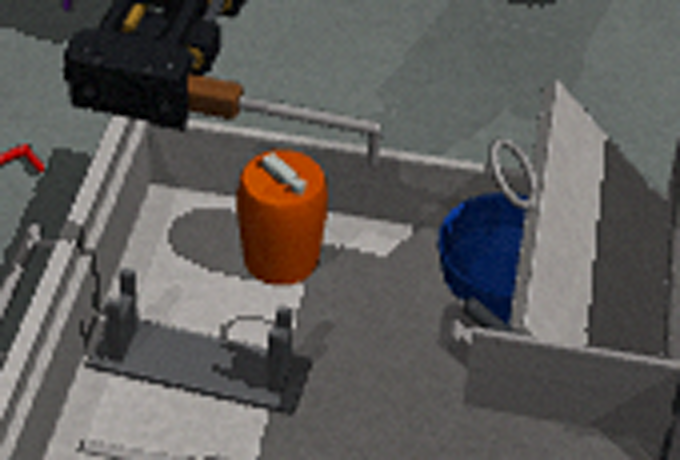

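No slip in the grip: the handle edges are within 1 px of those before. I'll descend to just above the forks and re-check.

```bash
python3 -m crank '[[[-0.0055,0.0035,0.1,0,0,0],[0,0,0.15,0,0,0],[0,0,0.15,0,0,0],[0,0,0.15,0,0,0],[0,0,0.15,0,0,0],[0,0,0.1,0,0,0],[0,0,0.03,0,0,0],[0,0,0,0,0,0],[0,0,0,0,0,0]]]' ; python3 st.py h scene wrist
```

```text
clock: 17.6
position: [601.2, 24.8, 83.4]
eef_rot: [[0.002, 1.0, 0.001], [1.0, -0.002, 0.0], [0.0, 0.001, -1.0]]
wrist_force: [0.6, -0.2, -0.8]
width: 0.196
t 17.6 tcp [601.249  24.795  83.445] th_hook 1.734659296284071 rad 196.74767843486723 lat 4.49410355539872 phi 0.0004899283746529164 F [ 0.598 -0.229 -0.786] pull -0.7324034367941614 q [-0.156  0.615  1.369  0.001  1.156 -0.154]
scene hookpx [317.608 275.093]
wrist hookpx [277.213 -24.008]
```

View pics/wrist_h.png

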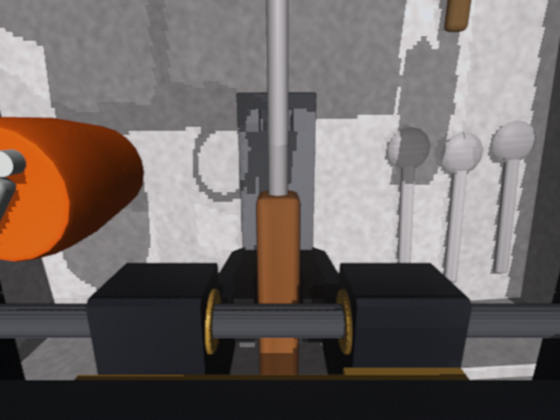

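```bash
python3 -m crank '[[[-0.003,-0.0025,0.04,0,0,0],[0,0,0.05,0,0,0],[0,0,0.03,0,0,0],[0,0,0.02,0,0,0],[0,0,0.015,0,0,0],[0,0,0,0,0,0],[0,0,0,0,0,0]]]' ; python3 st.py
```

```text
clock: 18.28
position: [600.2, 24.4, 51.3]
eef_rot: [[0.002, 1.0, -0.0], [1.0, -0.002, 0.001], [0.001, -0.0, -1.0]]
wrist_force: [-0.5, 0.4, -1.0]
width: 0.197
t 18.2833 tcp [600.152  24.427  51.311] th_hook 1.8897734643781507 rad 204.7452684265069 lat 3.3684520029104057 phi 0.0006725530031337708 F [-0.529  0.362 -1.011] pull -1.0833410244566304 q [-0.156  0.654  1.402  0.001  1.085 -0.155]
```

```bash
python3 -m crank '[[[0,0.002,0.009,0,0,0],[0,0,0,0,0,0],[0,0,0,0,0,0]]]' ; python3 st.py i scene wrist; python3 - <<'E'
import cv2
s=cv2.imread("pics/scene_i.png");cv2.imwrite("pics/zi.png",cv2.resize(s[225:325,220:370],None,fx=5,fy=5,interpolation=cv2.INTER_CUBIC))
E
```

```text
clock: 18.53
position: [600.6, 24.4, 49.7]
eef_rot: [[0.002, 1.0, 0.0], [1.0, -0.002, 0.001], [0.001, 0.0, -1.0]]
wrist_force: [0.0, 0.1, 0.2]
width: 0.196
t 18.5333 tcp [600.589  24.42   49.695] th_hook 1.8972350977737107 rad 205.29011498492704 lat 3.804441267371338 phi 0.0006090557552721452 F [0.01  0.086 0.194] pull 0.1564999957916485 q [-0.156  0.657  1.402  0.001  1.082 -0.155]
scene hookpx [317.019 283.374]
wrist hookpx [277.22  -24.007]
```

View pics/zi.png

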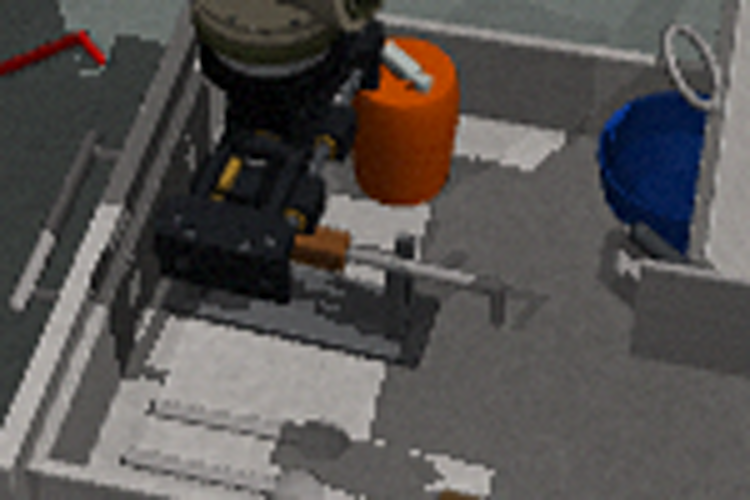

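View pics/wrist_i.png

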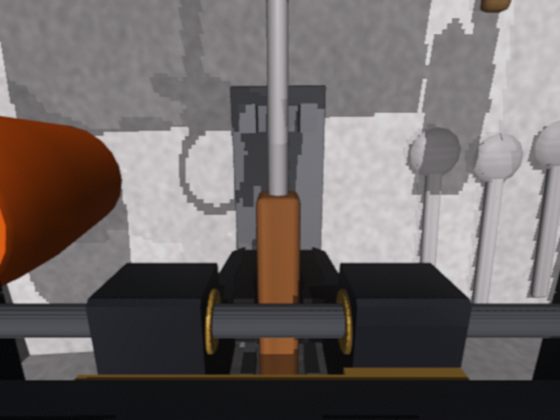

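The rod lies inside the front fork, and the pose is within 0.6 mm of the grasp pose. I'll release (half opening), then rise.

```bash
python3 -m crank '[[[0,0,0,0,0,0],[0,0,0,0,0,0],[0,0,0,0,0,0],[0,0,0,0,0,0],[0,0,0,0,0,0]]]' 0.45
python3 -m crank '[[[0,0,-0.03,0,0,0],[0,0,-0.06,0,0,0],[0,0,-0.12,0,0,0],[0,0,-0.16,0,0,0],[0,0,-0.16,0,0,0],[0,0,-0.16,0,0,0],[0,0,-0.16,0,0,0],[0,0,-0.16,0,0,0],[0,0,-0.16,0,0,0],[0,0,-0.16,0,0,0],[0,0,0,0,0,0],[0,0,0,0,0,0]]]'; python3 st.py j scene wrist; python3 - <<'E'
import cv2
s=cv2.imread("pics/scene_j.png");cv2.imwrite("pics/zj.png",cv2.resize(s[205:355,210:410],None,fx=4,fy=4,interpolation=cv2.INTER_CUBIC))
E
```

```text
clock: 19.05
position: [600.5, 24.4, 49.7]
eef_rot: [[0.002, 1.0, 0.0], [1.0, -0.002, 0.001], [0.001, 0.0, -1.0]]
wrist_force: [0.1, 0.5, -0.7]
width: 0.453
clock: 20.05
position: [600.7, 24.3, 317.5]
eef_rot: [[0.002, 1.0, 0.004], [1.0, -0.002, 0.0], [0.0, 0.004, -1.0]]
wrist_force: [1.0, 0.1, -0.8]
width: 0.447
t 20.05 tcp [600.663  24.265 317.509] th_hook 0.7669559633061466 rad 280.42518095544233 lat 3.8305979525062437 phi 3.95334144871022e-05 F [ 0.956  0.104 -0.846] pull -0.5525111373585309 q [-0.157  0.435  0.986  0.001  1.717 -0.155]
scene hookpx [321.602 206.123]
wrist hookpx [277.22  -24.006]
```

View pics/zj.png

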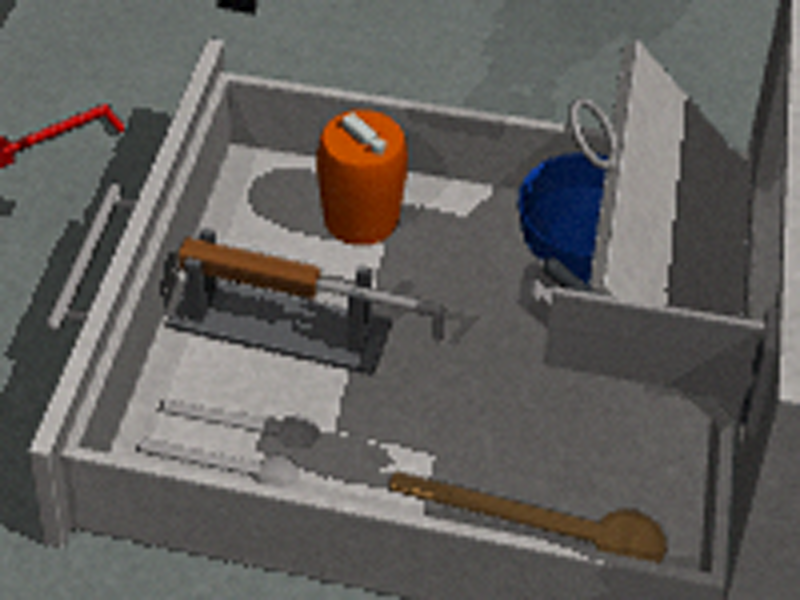

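View pics/wrist_j.png

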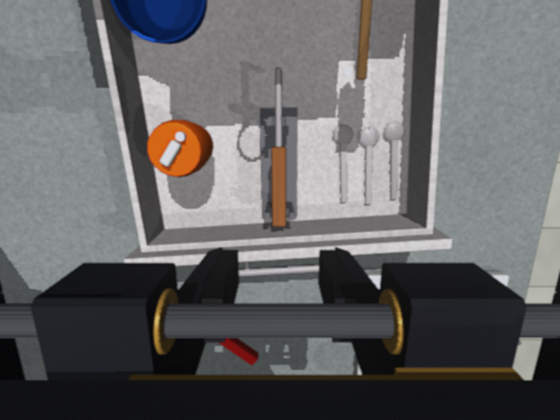

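```bash
python3 - <<'E'
import cv2,numpy as np
from h import hsvmask,comps
for f in("scene0","scene2","scene_i","scene_j"):
    im=cv2.imread(f"pics/{f}.png")
    for nm,lo,hi in(("brown",(5,120,60),(20,255,230)),("blue",(100,120,30),(130,255,255))):
        m=hsvmask(im,lo,hi);m2=np.zeros_like(m);m2[225:350,235:400]=m[225:350,235:400]
        print(f,nm,[(st[:2],st[4],ce.round(1).tolist()) for i,st,ce in comps(m2,60)[0]])
E
```

```text
scene0 brown [([289, 232], 590, [300.2, 249.2]), ([255, 265], 178, [272.0, 270.3]), ([308, 323], 395, [347.5, 334.3])]
scene0 blue [([340, 243], 905, [357.5, 258.2])]
scene2 brown [([289, 232], 595, [300.1, 249.2]), ([255, 265], 182, [272.1, 270.4]), ([308, 324], 402, [347.5, 334.4])]
scene2 blue [([340, 243], 908, [357.4, 258.3])]
scene_i brown [([290, 232], 501, [301.6, 250.0]), ([308, 323], 402, [347.3, 334.3])]
scene_i blue [([340, 243], 496, [350.4, 257.3])]
scene_j brown [([289, 232], 596, [300.1, 249.1]), ([255, 264], 184, [272.0, 270.3]), ([308, 323], 396, [347.7, 334.4])]
scene_j blue [([340, 243], 492, [350.4, 257.2])]
```

The handle, cup and wooden spoon are back at their starting pixels to within about 0.2 px. The bowl's left edge is unchanged; the hatch now hides part of it. The hatch has stayed down for about 5 s, so I'm handing in.

```bash
python3 -c "
from cell import bot
print(bot.close_job())"
```

```text
the job is handed in; nothing more can be done
None
```

I took the pole with the brown handle out of the organizer, hooked the ring and pulled the hatch down past its catch to the stop. I then unhooked and laid the pole back in both forks. The job was handed in at about 20 s on the robot's clock.

**What the last checks showed:**
- **Hatch:** it stayed down by itself when I slackened the hook by 8 mm. It was still down in the last picture, about 5 s later.
- **Pull at the stop:** the highest reading was about 15 N, at about 0.745 rad.
- **Pole:** its handle is back within 0.2 px of where it lay before, in the scene view.
- **Other drawer items:** the cup and wooden spoon are also within about 0.2 px. The bowl's visible edge hasn't moved, though the lowered hatch hides part of it. The short spoons look unmoved, but I only checked them by eye.

**Uncertain points:**
- **Catch:** I never saw its force peak, because readings came only at the end of each short move. I judged it passed from the near-zero pull, then the stop, then the hatch staying down.
- **Measurements:** a first estimate of the ring from the top camera was about 11 mm off, because I had used the middle of the ring instead of its top wire. I used two wrist-camera views instead. The measured arm position also differed from the commanded one by up to about 2–3 mm, which I corrected before gripping.

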